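# Pack the gauge blocks into their locked carrier

## Task

Pack the white gauge blocks lying on the black granite plate into their carrier. Squeeze both release tabs of the knob, turn it to released, lift the cover off and lay it on the blue mat; lay every block flat in its own lane (the shorter the block, the shorter its lane; a missing block's lane stays empty), setting it down gently rather than dropping it; then put the cover back fully home and squeeze and turn the knob back to locked, so that both tabs spring out again. Leave the other things on the plate and bench where they are.

Things in the scene. Friction and masses are not known exactly. Their poses are not given: they have to be found in the camera images.
- plate: black granite surface plate, fixed, 300 (x) x 400 (y) mm, its top 60 mm above the bench; origin at the centre of its underside
- mat: flat blue fabric mat, fixed, 290 (x) x 300 (y) mm, 2 mm thick; origin at the centre of its underside
- tray: fixed aluminium tray of the gauge-block carrier, 172 (x) x 228 (y) x 36 mm high, walls 5 mm, inner floor 6 mm above its underside; origin at the centre of its underside. A wooden insert 10 mm high makes six lanes along x, 41 mm wide, in four rows: one lane in each of the two rows beside the steel keeper, two end to end in each outer row. Each lane is 54 mm longer than its block
- cover: loose grey lift-off cover, 184 (x) x 240 (y) mm, 0.5 to 0.8 kg with its knob; 20 mm skirt, fits outside the tray wall with 3 mm play each side, either way round. Origin at its centre, level with the skirt's lower edge; top face 24 mm above. Home, its origin is 16 mm above the tray's, x axes parallel. A lock bar 40 x 9 mm hangs inside the skirt, 4.5 mm short of its edge: parallel to the tabs' line
- knob_grip (a point): point on the axis of the cover's black lock knob at the height to grip it, 51 mm above the cover's origin, 27 mm above its top face. Its x axis is the line through the two release tabs and turns with the knob. The knob is 46 mm across y, 40 mm high, white pointer on top along x; round its foot a steel notch ring, 56 mm across, 7 mm high. The knob is the cover's handle
- knob (a joint): knob angle in rad: 0 = locked; 1.047 (60 degrees counter-clockwise from above) = released, tabs' line and lock bar along the cover's x axis, so the bar passes the keeper's slot (along x, 18 mm wide); locked, it sits under the keeper. Stops at both ends. It turns only while both tabs are pressed in (easily: 0.04 N m); let go at either end, they spring into notches.
- tab_a (a joint): release tab on the knob's +x side: 0 = out, 0.007 m = fully pressed in; the knob is free from about 0.006. Tab face 20 mm wide, 27 mm high, reaching from 18 mm below to 9 mm above knob_grip. The two tab faces are 60 mm apart when out, 46 mm when pressed; each takes about 9 N to press fully
- tab_b (a joint): the same for the tab on the knob's -x side
- block10: white ceramic gauge block, 10 (x, its length) x 35 (y) x 9 mm, lying flat; origin at the centre of its underside. May be absent
- block20: white ceramic gauge block, 20 (x, its length) x 35 (y) x 9 mm, lying flat; origin at the centre of its underside. May be absent
- block30: white ceramic gauge block, 30 (x, its length) x 35 (y) x 9 mm, lying flat; origin at the centre of its underside. May be absent
- block40: white ceramic gauge block, 40 (x, its length) x 35 (y) x 9 mm, lying flat; origin at the centre of its underside. May be absent
- block50: white ceramic gauge block, 50 (x, its length) x 35 (y) x 9 mm, lying flat; origin at the centre of its underside. May be absent
- block60: white ceramic gauge block, 60 (x, its length) x 35 (y) x 9 mm, lying flat; origin at the centre of its underside. May be absent
- lane10 (a point): centre of the floor of the 64 mm long lane, the one for the 10 mm block; x along the lane, z up
- lane20 (a point): centre of the floor of the 74 mm long lane, the one for the 20 mm block; x along the lane, z up
- lane30 (a point): centre of the floor of the 84 mm long lane, the one for the 30 mm block; x along the lane, z up
- lane40 (a point): centre of the floor of the 94 mm long lane, the one for the 40 mm block; x along the lane, z up
- lane50 (a point): centre of the floor of the 104 mm long lane, the one for the 50 mm block; x along the lane, z up
- lane60 (a point): centre of the floor of the 114 mm long lane, the one for the 60 mm block; x along the lane, z up
- ring_gauge: steel ring gauge, 44 mm outside, 18 mm high, on the granite plate; origin at the centre of its underside; bystander
- vblock: dark steel V-block, 45 x 45 mm, about 36 mm high, on the granite plate; origin at the centre of its underside; bystander
- caliper: steel digital caliper with a black display, 235 mm long, lying flat on the bench beyond the carrier; bystander
- plug_gauge: plug gauge, a 140 mm aluminium handle with steel ends, lying on the bench; bystander
Not all that is in view belongs to the job. Leave any purple or red look-alike of the block50 alone.

How it is judged (in metres and radians):
On the way, in this order (a step that is already met when the one before it is completed fails the run):
1. the knob is turned to released (value of joint knob above 0.95 rad), for 0.1 s.
2. the cover lies flat on the mat, let go (horizontal distance between cover and mat below 0.09 m and height (world z) of cover below 0.007 m and angle between cover's own z axis and vertical below 0.06 rad and contact force between the fingers and cover below 0.1 N), for 0.2 s.
3. every block lies flat in its own lane, let go (y of block10 in the frame of lane10 between -0.01 and 0.01 m and x of block10 in the frame of lane10 between -0.032 and 0.032 m and z of block10 in the frame of lane10 below 0.003 m and angle between each of block10, block20, block30, block40, block50, block60's own z axis and vertical below 0.1 rad and y of block20 in the frame of lane20 between -0.01 and 0.01 m and x of block20 in the frame of lane20 between -0.037 and 0.037 m and z of block20 in the frame of lane20 below 0.003 m and y of block30 in the frame of lane30 between -0.01 and 0.01 m and x of block30 in the frame of lane30 between -0.042 and 0.042 m and z of block30 in the frame of lane30 below 0.003 m and y of block40 in the frame of lane40 between -0.01 and 0.01 m and x of block40 in the frame of lane40 between -0.047 and 0.047 m and z of block40 in the frame of lane40 below 0.003 m and y of block50 in the frame of lane50 between -0.01 and 0.01 m and x of block50 in the frame of lane50 between -0.052 and 0.052 m and z of block50 in the frame of lane50 below 0.003 m and y of block60 in the frame of lane60 between -0.01 and 0.01 m and x of block60 in the frame of lane60 between -0.057 and 0.057 m and z of block60 in the frame of lane60 below 0.003 m and contact force between the fingers and block10 below 0.1 N and contact force between the fingers and block20 below 0.1 N and contact force between the fingers and block30 below 0.1 N and contact force between the fingers and block40 below 0.1 N and contact force between the fingers and block50 below 0.1 N and contact force between the fingers and block60 below 0.1 N), for 0.2 s.
4. the cover is back on the tray, fully home (z of cover in the frame of tray between 0.012 and 0.0185 m and horizontal distance between cover and tray below 0.007 m and angle between the z axis of cover and the z axis of tray, either way round below 0.03 rad), for 0.2 s.
At the end, for the whole second after the job is handed in: each present block flat (underside within 3 mm of the floor) in the lane of its length; cover fully home (origin 12 to 18.5 mm above the tray's, within 7 mm of centre); knob within 0.1 rad of locked, both tabs out (under 2.5 mm pressed); at rest (all of step 4 and y of block10 in the frame of lane10 between -0.01 and 0.01 m and x of block10 in the frame of lane10 between -0.032 and 0.032 m and z of block10 in the frame of lane10 below 0.003 m and angle between each of block10, block20, block30, block40, block50, block60's own z axis and vertical below 0.1 rad and y of block20 in the frame of lane20 between -0.01 and 0.01 m and x of block20 in the frame of lane20 between -0.037 and 0.037 m and z of block20 in the frame of lane20 below 0.003 m and y of block30 in the frame of lane30 between -0.01 and 0.01 m and x of block30 in the frame of lane30 between -0.042 and 0.042 m and z of block30 in the frame of lane30 below 0.003 m and y of block40 in the frame of lane40 between -0.01 and 0.01 m and x of block40 in the frame of lane40 between -0.047 and 0.047 m and z of block40 in the frame of lane40 below 0.003 m and y of block50 in the frame of lane50 between -0.01 and 0.01 m and x of block50 in the frame of lane50 between -0.052 and 0.052 m and z of block50 in the frame of lane50 below 0.003 m and y of block60 in the frame of lane60 between -0.01 and 0.01 m and x of block60 in the frame of lane60 between -0.057 and 0.057 m and z of block60 in the frame of lane60 below 0.003 m and value of joint knob below 0.1 rad and value of joint each of tab_a, tab_b below 0.0025 m and linear speed of cover below 0.02 m/s); the robot touches nothing.
It fails at once if the knob is forced round with a tab not pressed in (value of joint knob between 0.2 and 0.85 rad and value of joint any of tab_a, tab_b below 0.0022 m).
It fails at once if a gauge block is dropped into the tray (falls faster than 0.7 m/s) ((linear speed of block10 above 0.7 m/s and contact force between the fingers and block10 below 0.05 N and z of block10 in the frame of tray between 0.014 and 0.07 m and x of block10 in the frame of tray between -0.09 and 0.09 m and y of block10 in the frame of tray between -0.12 and 0.12 m) or (linear speed of block20 above 0.7 m/s and contact force between the fingers and block20 below 0.05 N and z of block20 in the frame of tray between 0.014 and 0.07 m and x of block20 in the frame of tray between -0.09 and 0.09 m and y of block20 in the frame of tray between -0.12 and 0.12 m) or (linear speed of block30 above 0.7 m/s and contact force between the fingers and block30 below 0.05 N and z of block30 in the frame of tray between 0.014 and 0.07 m and x of block30 in the frame of tray between -0.09 and 0.09 m and y of block30 in the frame of tray between -0.12 and 0.12 m) or (linear speed of block40 above 0.7 m/s and contact force between the fingers and block40 below 0.05 N and z of block40 in the frame of tray between 0.014 and 0.07 m and x of block40 in the frame of tray between -0.09 and 0.09 m and y of block40 in the frame of tray between -0.12 and 0.12 m) or (linear speed of block50 above 0.7 m/s and contact force between the fingers and block50 below 0.05 N and z of block50 in the frame of tray between 0.014 and 0.07 m and x of block50 in the frame of tray between -0.09 and 0.09 m and y of block50 in the frame of tray between -0.12 and 0.12 m) or (linear speed of block60 above 0.7 m/s and contact force between the fingers and block60 below 0.05 N and z of block60 in the frame of tray between 0.014 and 0.07 m and x of block60 in the frame of tray between -0.09 and 0.09 m and y of block60 in the frame of tray between -0.12 and 0.12 m)).
It fails at once if a bystander is moved by more than 50 mm (distance of any of ring_gauge, vblock, caliper, plug_gauge from where it was at the start of the episode above 0.05 m).
Of block10, block20, block30, block40, block50, block60 only 4 to 6 are there at a start; the rules pass over those that are not, and their reading is None.
At some moment in a run one of block10, block20, block30, block40, block50, block60 may be knocked a few centimetres aside while the robot is not near it.
It also fails if it takes over 210 s, if anything falls off the work surface, if the arm or the gripper's body presses on something with over 40 N, if the wrist force passes 120 N, or if a joint passes its speed limit or range.

## Robot

A 6-joint arm with a two-finger parallel gripper is mounted at the origin on the work surface. World frame = base frame: x ahead of the robot, y to its left, z up, the work surface at z = 0. Lengths are in m, angles in degrees, forces in N, time in s.
With the tool pointing down it reaches from about 0.4 to 0.825 m from the base axis. Payload 7 kg.
Tool frame: the origin (TCP) lies midway between the tips of the shut fingers; the grasp point (between the pads) lies 19 mm behind it; z points along the fingers, y is the direction in which the jaws open and shut (so a half turn about z gives the same grasp; the last joint's range is limited). The gripper opens to 88 mm and grips with 3 to 60 N. Pads are 19 mm wide; open, the fingers measure 130 mm over their backs; the gripper's body (78 mm by 193 mm) begins 47 mm behind the grasp point.
Start: joints at [-58.837, 20.546, 0.682, 0, -70.136, -16.507], TCP at [0.171, -0.653, 0.191] pointing down, gripper open.
Joint ranges: [-176.03, 176.03], [-82.01, 121.73], [-58.28, 71.71], [-173.87, 95.51], [-174.79, -0.11], [-173.66, 173.66]. Speed limits (degrees/s): [136.94, 136.94, 172.46, 180, 180, 180].

## Interface

Orientations are given as [roll, pitch, yaw] about the fixed x, y, z axes, in that order (R = Rz(yaw) Ry(pitch) Rx(roll)).
In Python, from plant import ctrl gives the robot as it stands.
- The arm moves only by the tool jog_arm, never from a script. Its argument "deltas" is a list of rows, each a list of 2 entries, a list of its own where there are three numbers: the shift along the tool's x, y, z in m, then the turn about the tool's z in degrees. A call has 1 to 20 rows; each row is the pose to reach, as a shift and turn from the pose commanded when the call began, along the tool's axes at that moment; what a row does not reach only later rows make up. A row lasts 1/10 s, in which the tool goes at most 50 mm and 8.59 degrees, less where a joint would pass 70% of its speed; a pose out of reach is approached as far as the arm can. A call with a gripper value outside its range is refused whole. "jaw" is the closure, from -1 (fully open) to 1 (shut), set as the call begins (left out, the last holds). The fingers move at their own pace and stop on an object; the grip force is fixed at half the most. Time passes only in rows, so rows that repeat a pose let the fingers close. It gives the time, the measured TCP pose, the force and the opening at its end, in the units of the state.
- ctrl.get_obs(): the state, without advancing time (a new reading comes with each control period).
- ctrl.snapshot(name): name is "scene" or "side" or "wrist"; returns the picture (480x640x3 uint8, red, green, blue); there is no depth.
- ctrl.camera_params(name): a dict with "camera_matrix" (3x3 intrinsics, pixels), "D" ([k1, k2, p1, p2, k3] as OpenCV has them; the pictures are not rectified), "position" and "rotation" of the camera in the world. Camera axes: x right, y down, z forward; pixel columns grow to the right and rows downward; lengths in m; the calibration is good to about 2 mm. A picture is of the moment at which its call begins: read the wrist's pose just before it. camera_params takes no time and is no camera call; for the wrist camera it gives the pose at the moment of the call.
- ctrl.close_job(): hands the job in, once; it reports no verdict.
Trained networks look in the newest picture that a camera, given by its name, has taken for a name from the list of things; names that differ only in an ending like _2 or _b are one class to them, and where a whole thing is asked for, a point or a joint stands for the part that bears it (a point fixed in the world has none). Each returns a list of dicts, best first, with "conf" (0 to 1); they miss things now and then, are a little off and sometimes report something else, mostly with a low value. They report only what shows in the picture. A call takes as long as a camera call. They do not tell look-alikes from the thing itself.
- ctrl.boxes_of(query, camera): "bbox" ([left, top, width, height] as shares, 0 to 1, of the picture: columns of its width, rows of its height, round what is visible of it).
- ctrl.cut_out(query, camera): "mask" (480x640 bool, what is visible of it) and "bbox" ([left, top, width, height] as shares, 0 to 1, of the picture: columns of its width, rows of its height, round what is visible of it).
The state is a dict: "clock": time; "joint_pos": joint angles; "qvel": joint speeds; "tau": joint torques, N m; "tool_pos": TCP position; "orientation": TCP orientation; "force": force on the tool from outside, world axes, zero at the start; "moment": the same for the moment, N m; "opening": finger opening in m.
Only numpy, scipy, OpenCV 4.12 (cv2) and the standard library are available. Lean on these libraries where they do the work, as an engineer would, in place of code of your own. Each camera call takes 0.05 s, during which the arm holds its last target. There are 200 camera calls.

## Working session

There is one attempt and no reset: what is moved stays moved. The work goes in short steps, Python scripts to look and compute and a tool call to move; the robot and the scene stay as the last step left them, time stands still between calls to the robot, and variables do not carry over. Pictures are saved under pics/ and viewed, about 12 in all and at most 16, crops included, and the job is handed in when it is done.

Besides the shell and the picture viewer there is one more tool, called after ">>>" as a command line: name --argument value ..., lists and objects as JSON in quotes. jog_arm: Moves the arm, as the interface text tells. Its arguments: {"type":"object","properties":{"deltas":{"type":"array","items":{"type":"array"}},"jaw":{"type":"number"}},"required":["deltas"]}

```bash
ls; mkdir -p pics
python3 - <<'E'
from plant import ctrl
import cv2
o=ctrl.get_obs();print(o['clock'],o['tool_pos'],o['orientation'],o['opening'],o['force'])
for n in ['scene','side','wrist']:
    p=ctrl.camera_params(n);print(n,p)
    cv2.imwrite(f'pics/{n}0.png',ctrl.snapshot(n)[:,:,::-1])
E
```

```text
pics
0.0 [ 0.17063732 -0.65254077  0.19032947] [ 1.79909014e+02 -6.99143451e-03 -1.65348564e+02] 0.08742751816530323 [ 0.14654209 -0.95097659  0.48278915]
scene {'camera_matrix': array([[539.15711148,   0.        , 315.02102397],
       [  0.        , 539.15711148, 241.60091708],
       [  0.        ,   0.        ,   1.        ]]), 'D': array([-0.15056795,  0.        ,  0.        ,  0.        ,  0.        ]), 'position': array([ 1.41547021, -0.18461984,  0.66827415]), 'rotation': array([-1.23341053e+02, -1.18503891e-01,  7.95188056e+01])}
side {'camera_matrix': array([[566.00966492,   0.        , 322.95576031],
       [  0.        , 566.00966492, 240.71733208],
       [  0.        ,   0.        ,   1.        ]]), 'D': array([-0.0247575,  0.       ,  0.       ,  0.       ,  0.       ]), 'position': array([0.27463982, 0.92106963, 0.92356708]), 'rotation': array([-131.37405161,    0.82054782, -164.9658871 ])}
wrist {'camera_matrix': array([[361.60716299,   0.        , 315.15330554],
       [  0.        , 361.60716299, 239.50502979],
       [  0.        ,   0.        ,   1.        ]]), 'D': array([0.00942367, 0.        , 0.        , 0.        , 0.        ]), 'position': array([ 0.10469644, -0.66965814,  0.38416065]), 'rotation': array([ 1.64906670e+02, -9.14309871e-02,  1.04593565e+02])}
```

View pics/scene0.png

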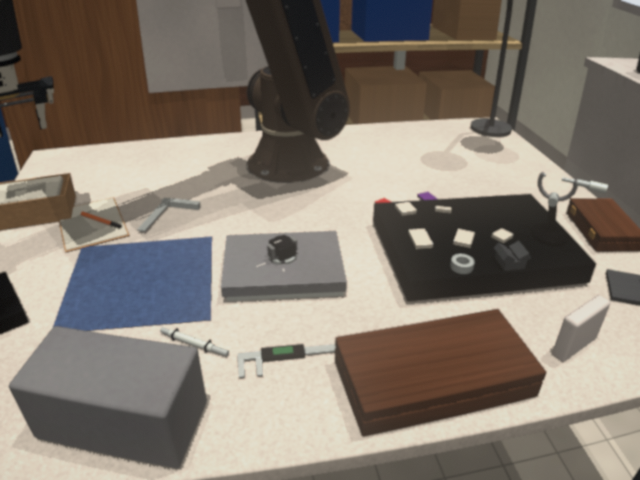

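View pics/side0.png

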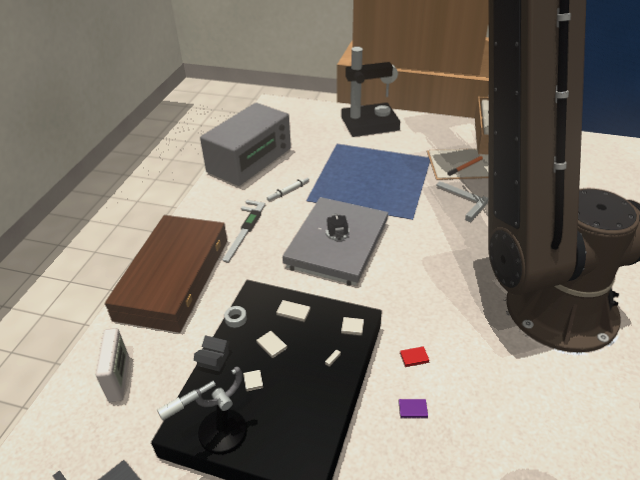

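The scene picture shows the mat (140,280), the closed cover with its knob (282,250), and the plate with five white blocks (405,208), (443,209), (421,238), (464,238), (502,236). The ring gauge is at (462,263) and the V-block at (513,255). In the side picture the blocks are at (293,310), (352,325), (271,344), (333,357), (253,380). Red (414,356) and purple (413,408) look-alikes lie on the bench; I'll leave those alone.

```bash
cat > h.py <<'E'
from plant import ctrl
import cv2, numpy as np
from scipy.spatial.transform import Rotation as Ro
def cam(n):
    p=ctrl.camera_params(n); return p['camera_matrix'],p['D'],np.array(p['position']),Ro.from_euler('xyz',p['rotation'],degrees=True).as_matrix()
def pix2w(c,uv,z):
    K,D,t,R=c
    q=cv2.undistortPoints(np.array(uv,float).reshape(-1,1,2),K,D).reshape(-1,2)
    d=np.c_[q,np.ones(len(q))]@R.T
    return t+d*((z-t[2])/d[:,2])[:,None]
def w2pix(c,P):
    K,D,t,R=c
    return cv2.projectPoints((np.array(P,float).reshape(-1,3)-t)@R,np.zeros(3),np.zeros(3),K,D)[0].reshape(-1,2)
def rect(c,mask,z):
    "min area rectangle of a mask seen on plane z: centre, long side, short side, angle of long side"
    k=max(cv2.findContours(mask.astype(np.uint8),cv2.RETR_EXTERNAL,cv2.CHAIN_APPROX_NONE)[0],key=cv2.contourArea)
    w=pix2w(c,k.reshape(-1,2),z)[:,:2]
    (x,y),(a,b),g=cv2.minAreaRect((w*1000).astype(np.float32))
    if a<b: a,b,g=b,a,g+90
    return np.round([x,y,a,b,(g+90)%180-90],1)
def save(n,im): cv2.imwrite(f'pics/{n}.png',im[:,:,::-1])
def whites(c,im,z,lo=150,amin=60):
    f=im.astype(int); m=(f.min(2)>lo).astype(np.uint8)
    n,l,s,_=cv2.connectedComponentsWithStats(m)
    return [(s[i].tolist(),rect(c,l==i,z)) for i in range(1,n) if amin<s[i,4]<8000]
E
python3 - <<'E'
from h import *
for n in ['side','scene']:
    c=cam(n); im=ctrl.snapshot(n)
    for s,r in whites(c,im,.069):
        if abs(r[2])<100 and r[3]>5 and r[0]<1000: print(n,s,r)
    for q,z in [('cover',.04),('tray',.036),('mat',.002),('plate',.06),('knob',.08),('vblock',.096),('ring_gauge',.078),('plug_gauge',.01),('caliper',.01)]:
        for d in ctrl.cut_out(q,n)[:1]:
            print(n,q,round(d['conf'],2),np.round(np.array(d['bbox'])*[640,480,640,480]),rect(c,d['mask'],z))
E
```

```text
side [277, 300, 33, 19, 376] [542.8 202.4  59.6  33.7  -3.6]
side [342, 317, 21, 16, 270] [418.9 212.5  39.1  33.9   6. ]
side [257, 331, 29, 24, 376] [557.9 293.8  49.5  34.1 -33.1]
side [325, 350, 15, 14, 82] [436.8 296.3  34.1   9.9  68.3]
side [244, 370, 19, 19, 264] [563.  379.9  34.   29.3 -61.8]
side [214, 389, 15, 17, 127] [606.2 428.1  33.8  16.3 -37.8]
side cover 0.78 [281. 196. 106.  87.] [520.6 -69.4 267.  192.4  84.2]
side tray 0.59 [286. 264.  71.  22.] [526.3  62.9 164.7  14.2  -6.6]
side mat 0.69 [307. 144. 124.  74.] [ 498.5 -379.4  303.   290.    87.8]
side plate 0.9 [149. 283. 233. 195.] [526.3 353.8 418.5 306.5  87.2]
side knob 0.63 [332. 214.  14.  27.] [515.6 -60.1  87.1  44.3 -75.3]
side vblock 0.75 [194. 336.  35.  32.] [645.1 362.2  68.2  58.   89.2]
side ring_gauge 0.74 [224. 304.  23.  26.] [644.4 256.3  55.7  41.6 -69.2]
side plug_gauge 0.65 [329. 212.  21.  25.] [ 537.2 -143.2   98.4   50.8  -75.3]
side caliper 0.73 [222. 201.  41.  59.] [758.1 -72.2 238.6  51.8 -82.6]
scene [577, 180, 31, 9, 126] [378.  732.3  77.   31.1  49.8]
scene [573, 186, 22, 12, 1
[... 444 characters left out ...]
] [635.4 252.5  39.6  38.7 -50.6]
scene cover 0.86 [219. 230. 125.  67.] [534.2 -87.1 242.4 215.4  83.1]
scene tray 0.57 [265. 237.  33.  20.] [479.  -79.8  94.2  61.5  -8.9]
scene mat 0.94 [ 52. 234. 161.  96.] [ 494.9 -383.6  301.8  294.6   88.3]
scene plate 0.9 [371. 193. 223. 107.] [554.2 327.5 422.1 364.6  87.1]
scene knob 0.76 [268. 235.  31.  22.] [544.  -87.9  87.6  58.7  -8.9]
scene vblock 0.29 [229. 292. 113.   9.] [ 707.3 -168.2   67.    13.2   80.1]
scene ring_gauge 0.72 [449. 257.  26.  17.] [656.5 240.1  66.8  43.2 -28.7]
scene plug_gauge 0.75 [160. 327.  73.  29.] [ 704.3 -268.6  144.8   31.1   53.3]
scene caliper 0.73 [239. 344.  94.  31.] [ 765.9 -115.2  169.4   62.1  -79.9]
```

View pics/wrist0.png

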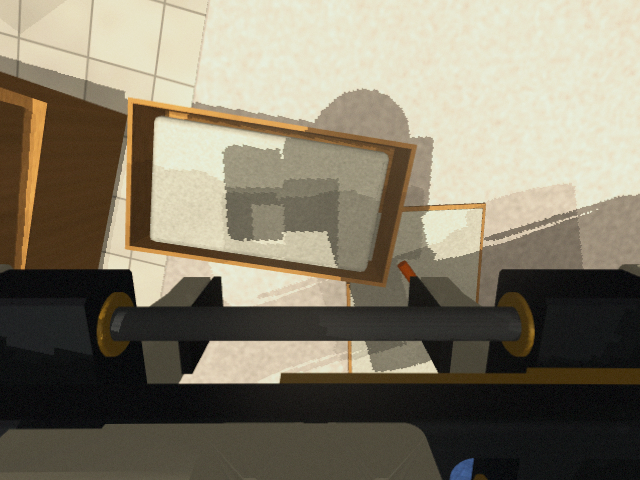

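```bash
cat >> h.py <<'E'
def go(x,y,z,yaw,frm=None):
    "tool-frame deltas from the present pose (or frm=[x,y,z,yaw]) to a downward pose; mm/deg"
    o=ctrl.get_obs()
    p,R=np.array(o['tool_pos']),Ro.from_euler('xyz',o['orientation'],degrees=True).as_matrix()
    y0=o['orientation'][2]
    d=R.T@(np.array([x,y,z])-p); t=-((yaw-y0+180)%360-180)
    print('delta',np.round(d,4).tolist(),'turn',round(t,2),'rows>=',round(max(np.linalg.norm(d)/.05,abs(t)/8.59),1),'t',round(o['clock'],1))
E
python3 - <<'E'
from h import *
c=cam('wrist');K,D,t,R=c
o=ctrl.get_obs();Rt=Ro.from_euler('xyz',o['orientation'],degrees=True).as_matrix();p=np.array(o['tool_pos'])
print('cam in tool',Rt.T@(t-p),'z',Rt.T@R[:,2],'x',Rt.T@R[:,0], 'tcp px',w2pix(c,p))
print(w2pix(c,[p+Rt@[a,0,.13] for a in(0,.05,.1,.15,.2)]))
s,q=cam('side'),cam('scene')
print('stand base',pix2w(s,[(222,432)],.06),pix2w(q,[(552,228)],.06))
print('post top',[pix2w(s,[(220,400)],z).round(3) for z in(.06,.1,.14)],[pix2w(q,[(553,200)],z).round(3) for z in(.06,.1,.14)])
go(.60,-.09,.25,-156)
go(.45,-.05,.25,-156)
E
```

```text
cam in tool [ 0.06814827  0.00042603 -0.193731  ] z [-2.60505616e-01 -1.50016356e-04  9.65472320e-01] x [-9.91251210e-04  9.99999502e-01 -1.12080092e-04] tcp px [[314.48196466 266.57051233]]
[[314.72112198 219.20960635]
 [314.64669463 163.32753165]
 [314.56553075 102.54209159]
 [314.47652912  36.06864408]
 [314.37831358 -37.07183632]]
stand base [[0.57928736 0.48743723 0.06      ]] [[0.54643203 0.50998476 0.06      ]]
post top [array([[0.607, 0.431, 0.06 ]]), array([[0.591, 0.453, 0.1  ]]), array([[0.576, 0.476, 0.14 ]])] [array([[0.429, 0.584, 0.06 ]]), array([[0.494, 0.534, 0.1  ]]), array([[0.559, 0.483, 0.14 ]])]
delta [-0.5577, 0.4361, -0.0587] turn -9.34 rows>= 14.2 t 1.1
delta [-0.4227, 0.5127, -0.0587] turn -9.34 rows>= 13.3 t 1.1
```

Run:
```python
from h import *
go(.582,-.044,.22,-156)
s,q=cam('side'),cam('scene')
for z in (.12,.16,.2): print(z,'handle',pix2w(s,[(162,411),(212,386),(240,372)],z)[:,:2].round(3).tolist(),pix2w(q,[(605,185),(563,180),(541,180)],z)[:,:2].round(3).tolist())
```

```text
delta [-0.5519, 0.4851, -0.0287] turn -9.34 rows>= 14.7 t 1.1
0.12 handle [[0.667, 0.508], [0.607, 0.443], [0.572, 0.405]] [[0.48, 0.682], [0.442, 0.589], [0.434, 0.533]]
0.16 handle [[0.647, 0.528], [0.591, 0.467], [0.557, 0.431]] [[0.548, 0.619], [0.513, 0.532], [0.505, 0.481]]
0.2 handle [[0.628, 0.549], [0.574, 0.491], [0.542, 0.456]] [[0.617, 0.555], [0.584, 0.476], [0.577, 0.429]]
```

>>> jog_arm --deltas '[[[-0.552,0.485,-0.029],-9.3],[[-0.552,0.485,-0.029],-9.3],[[-0.552,0.485,-0.029],-9.3],[[-0.552,0.485,-0.029],-9.3],[[-0.552,0.485,-0.029],-9.3],[[-0.552,0.485,-0.029],-9.3],[[-0.552,0.485,-0.029],-9.3],[[-0.552,0.485,-0.029],-9.3],[[-0.552,0.485,-0.029],-9.3],[[-0.552,0.485,-0.029],-9.3],[[-0.552,0.485,-0.029],-9.3],[[-0.552,0.485,-0.029],-9.3],[[-0.552,0.485,-0.029],-9.3],[[-0.552,0.485,-0.029],-9.3],[[-0.552,0.485,-0.029],-9.3],[[-0.552,0.485,-0.029],-9.3],[[-0.552,0.485,-0.029],-9.3]]' --jaw -1

```text
clock: 2.85
tool_pos: [0.5822, -0.0433, 0.2199]
orientation: [180.0, -0.0, -156.0]
force: [-0.4, -0.8, 0.2]
opening: 0.0877
```

Run:
```python
from h import *
c=cam('wrist'); im=ctrl.snapshot('wrist'); save('w1',im)
f=im.astype(int); print(c[2],c[3][:,2])
for q,z in [('cover',.04),('knob',.08)]:
    for d in ctrl.cut_out(q,'wrist')[:1]: print(q,d['conf'],(np.array(d['bbox'])*[640,480,640,480]).round(),rect(c,d['mask'],z))
```

```text
[ 0.52008576 -0.07093733  0.41363048] [ 0.23722555  0.10581931 -0.96567402]
cover 0.97 [159.   2. 292. 267.] [521.9 -82.3 240.4 184.5  83.8]
knob 0.58 [266. 111.  73.  58.] [522.  -81.9  60.7  45.3 -66. ]
```

View pics/w1.png

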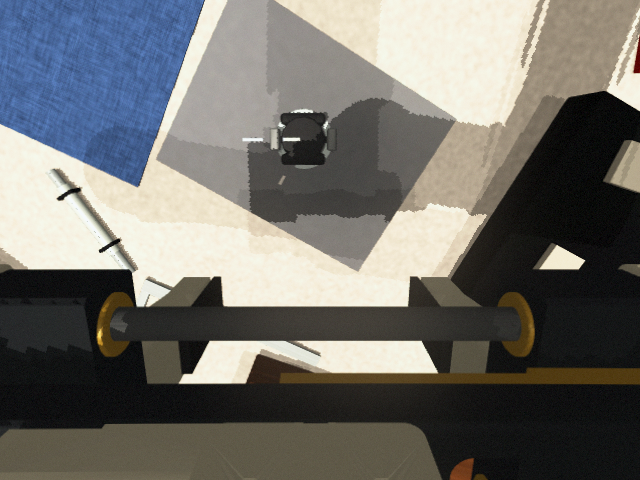

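The wrist picture shows the cover whole, with the knob at (302,139) and its tabs along the image row. The cover measures 240x184 mm at (522,-82), and the tab line is at -66°, as expected for locked. I'm descending onto the knob.

```bash
python3 -c "
from h import *
go(.522,-.082,.11,-156.1); go(.522,-.082,.052,-156.1)"
```

```text
delta [0.0695, -0.0098, 0.1104] turn 0.01 rows>= 2.6 t 3.0
delta [0.0695, -0.0098, 0.1684] turn 0.01 rows>= 3.6 t 3.0
```

>>> jog_arm --deltas '[[[0.0695,-0.01,0.05],0],[[0.0695,-0.01,0.05],0],[[0.0695,-0.01,0.09],0],[[0.0695,-0.01,0.11],0],[[0.0695,-0.01,0.13],0],[[0.0695,-0.01,0.15],0],[[0.0695,-0.01,0.16],0],[[0.0695,-0.01,0.168],0],[[0.0695,-0.01,0.168],0],[[0.0695,-0.01,0.168],0]]'

```text
clock: 4.0
tool_pos: [0.5231, -0.0816, 0.053]
orientation: [-180.0, 0.1, -156.0]
force: [0.4, 0.2, 0.5]
opening: 0.0874
```

>>> jog_arm --deltas '[[[0,0,0],0],[[0,0,0],0],[[0,0,0],0],[[0,0,0],0],[[0,0,0],0],[[0,0,0],0],[[0,0,0],0],[[0,0,0],0],[[0,0,0],0],[[0,0,0],0]]' --jaw 1

```text
clock: 5.0
tool_pos: [0.5226, -0.0815, 0.0522]
orientation: [180.0, -0.0, -156.0]
force: [0.1, -0.5, 0.5]
opening: 0.0134
```

```bash
python3 -c "
from h import *
s=ctrl.snapshot('side');save('s2',cv2.resize(s[130:290,240:430],(760,640)[:2] and (712,600)))
save('w2',ctrl.snapshot('wrist'));o=ctrl.get_obs();print(o['opening'],o['force'],o['clock'])"
```

```text
0.005633806935505486 [-0.12188501 -0.38048158  0.31531288] 5.1
```

View pics/w2.png

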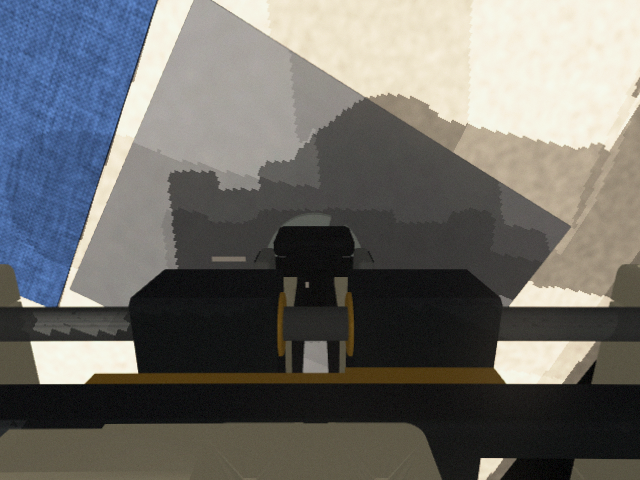

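View pics/s2.png

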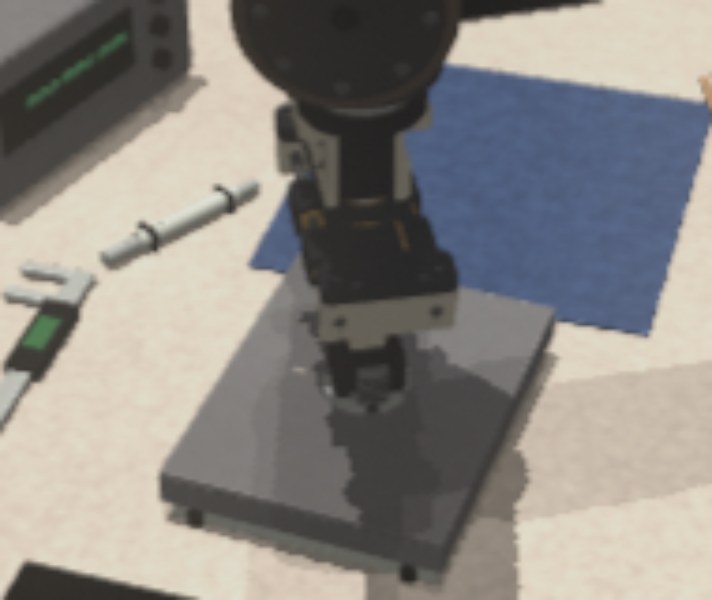

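>>> jog_arm --deltas '[[[0,0,0],0],[[0,0,0],0],[[0,0,0],0],[[0,0,0],0]]'

```text
clock: 5.5
tool_pos: [0.5226, -0.0815, 0.0523]
orientation: [-180.0, 0.0, -156.0]
force: [1.0, 0.7, -0.2]
opening: 0.0004
```

Run:
```python
from h import *
c=cam('wrist'); a=np.radians(-156);tx=np.array([np.cos(a),np.sin(a),0]);ty=np.array([np.sin(a),-np.cos(a),0])
k=np.array([.522,-.082,0])
for n,x,y,z in [('ctr top',0,0,.08),('lobe edge top',.023,0,.08),('ring far',.028,0,.047),('ring l',0,-.028,.047),('lobe far bottom',.023,0,.047),('tabL out',0,-.03,.076),('tabL in',0,-.023,.076)]:
    print(n,w2pix(c,k+x*tx+y*ty+[0,0,z]).round())
im=ctrl.snapshot('wrist');o=ctrl.get_obs();print(o['opening'],o['force'],o['tau'])
save('w3',cv2.resize(im[190:400,170:470],(800,560)))
```

```text
ctr top [[315. 284.]]
lobe edge top [[314. 239.]]
ring far [[315. 215.]]
ring l [[266. 262.]]
lobe far bottom [[315. 223.]]
tabL out [[255. 281.]]
tabL in [[269. 281.]]
0.0005134071213034708 [-0.33495853  0.08890036 -0.91863301] [-2.01582523e-03 -4.37221634e+01  2.27949089e+01  5.43628424e+00
 -7.05918996e-02  9.88682075e-06]
```

View pics/w3.png

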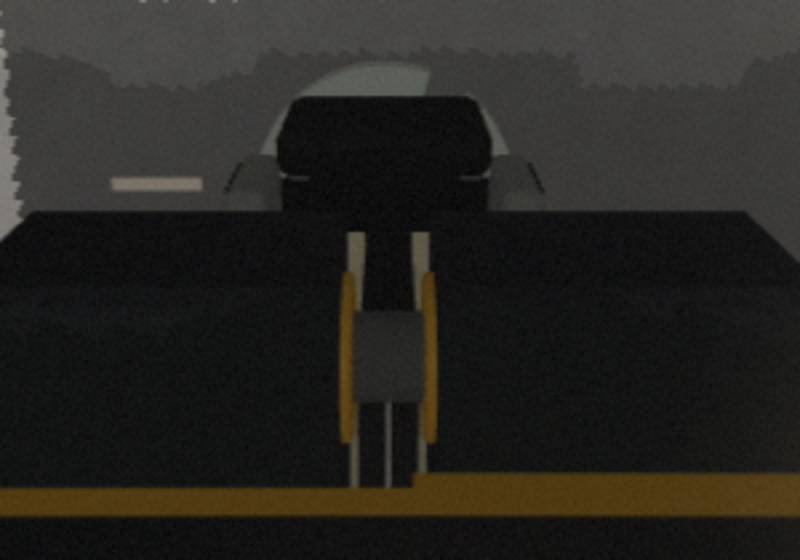

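>>> jog_arm --deltas '[[[0,0,-0.03],0],[[0,0,-0.07],0],[[0,0,-0.11],0],[[0,0,-0.13],0],[[0,0,-0.13],0],[[0,0,-0.13],0]]'

```text
clock: 6.15
tool_pos: [0.5225, -0.0814, 0.1824]
orientation: [180.0, 0.0, -156.1]
force: [-0.4, -0.5, -1.1]
opening: 0.0008
```

Run:
```python
from h import *
o=ctrl.get_obs();p=np.array(o['tool_pos']);print(p,o['opening'])
out=[]
for n in('side','scene'):
    c=cam(n);im=ctrl.snapshot(n).copy();u=w2pix(c,[p,p+[0,0,.019],p+[0,0,.066]]).round().astype(int);print(n,u.tolist())
    x,y=u[0]; cr=cv2.resize(im[y-90:y+50,x-90:x+10+80],None,fx=2.2,fy=4,interpolation=cv2.INTER_CUBIC) if 0 else cv2.resize(im[y-90:y+50,x-50:x+50],None,fx=4,fy=4,interpolation=cv2.INTER_CUBIC)
    for q in u: cv2.circle(cr,((q-[x-50,y-90])*4).tolist(),4,(255,0,0),1)
    out.append(cr)
save('fs',np.hstack(out))
```

```text
[ 0.52253105 -0.08136795  0.18235149] 0.0008043044271095873
side [[337, 184], [337, 177], [337, 159]]
scene [[282, 195], [282, 187], [281, 164]]
```

View pics/fs.png

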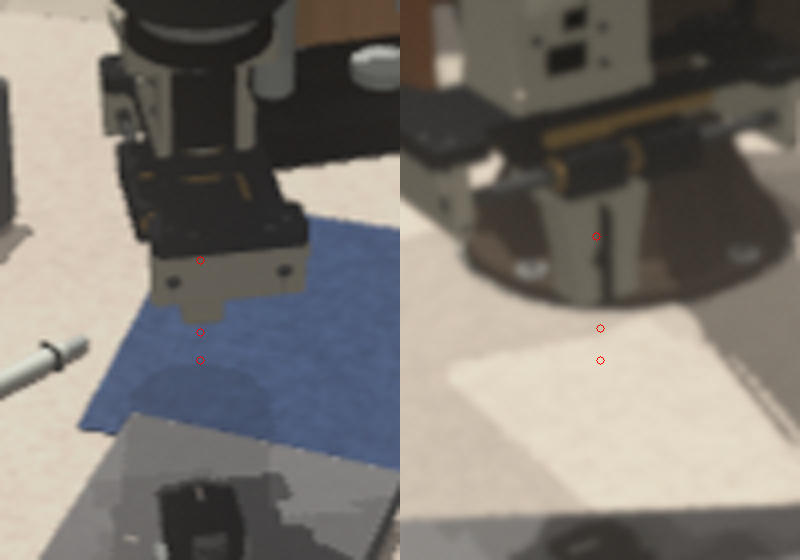

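The view shows the shut fingertips about 30 mm above the point where the reported TCP projects, in both cameras. So my grip closed above the knob. I'll measure the offset by touching the knob top (z=0.080) gently with the shut fingers.

>>> jog_arm --deltas '[[[0,0,0.04],0],[[0,0,0.08],0],[[0,0,0.11],0],[[0,0,0.125],0],[[0,0,0.13],0],[[0,0,0.131],0],[[0,0,0.131],0],[[0,0,0.131],0]]'

```text
clock: 7.05
tool_pos: [0.5233, -0.0814, 0.0522]
orientation: [-180.0, 0.1, -156.0]
force: [0.1, 0.2, 0.5]
opening: 0.0001
```

>>> jog_arm --deltas '[[[0,0,0.0005],0],[[0,0,0.001],0],[[0,0,0.001],0]]'

```text
clock: 7.35
tool_pos: [0.5227, -0.0815, 0.0506]
orientation: [-180.0, 0.0, -156.0]
force: [-0.4, 1.2, -0.1]
opening: 0.0006
```

>>> jog_arm --deltas '[[[0,0,0.0005],0],[[0,0,0.001],0],[[0,0,0.001],0]]'

```text
clock: 7.65
tool_pos: [0.5226, -0.0815, 0.0492]
orientation: [180.0, -0.0, -156.0]
force: [-0.4, -0.6, 0.6]
opening: 0.0004
```

>>> jog_arm --deltas '[[[0,0,0.0005],0],[[0,0,0.001],0],[[0,0,0.001],0]]'

```text
clock: 7.95
tool_pos: [0.5226, -0.0815, 0.0482]
orientation: [180.0, -0.0, -156.0]
force: [-0.2, 0.4, 0.0]
opening: 0.0005
```

>>> jog_arm --deltas '[[[0,0,0.001],0],[[0,0,0.0015],0],[[0,0,0.0015],0]]'

```text
clock: 8.25
tool_pos: [0.5225, -0.0815, 0.0467]
orientation: [180.0, -0.0, -156.0]
force: [0.7, 0.3, 0.3]
opening: 0.0005
```

>>> jog_arm --deltas '[[[0,0,0.001],0],[[0,0,0.0015],0],[[0,0,0.0015],0]]'

```text
clock: 8.55
tool_pos: [0.5227, -0.0815, 0.0455]
orientation: [-180.0, 0.0, -156.0]
force: [-1.0, 0.9, 3.3]
opening: 0.0004
```

>>> jog_arm --deltas '[[[0,0,0.001],0],[[0,0,0.0015],0],[[0,0,0.0015],0]]'

```text
clock: 8.85
tool_pos: [0.5229, -0.0815, 0.0453]
orientation: [-180.0, 0.0, -156.0]
force: [-6.8, 2.4, 17.0]
opening: 0.0003
```

Contact came at reported z=0.0455, so the true tips sit 34.5 mm above the reported TCP. I'll build that offset into the helper, raise, open and descend again.

>>> jog_arm --deltas '[[[0,0,-0.03],0],[[0,0,-0.06],0],[[0,0,-0.06],0],[[0,0,-0.06],0],[[0,0,-0.06],0],[[0,0,-0.06],0],[[0,0,-0.06],0],[[0,0,-0.06],0],[[0,0,-0.06],0],[[0,0,-0.06],0],[[0,0,-0.06],0],[[0,0,-0.06],0]]' --jaw -1

```text
clock: 10.05
tool_pos: [0.5227, -0.0815, 0.1038]
orientation: [180.0, 0.0, -156.0]
force: [-0.0, -0.3, -0.6]
opening: 0.0866
```

```bash
sed -i "s/np.array(\[x,y,z\])-p)/np.array([x,y,z-.0345])-p)/; s/downward pose; mm/downward pose, z = true fingertip height; mm/; s/,frm=None//; s/ (or frm=\[x,y,z,yaw\])//" h.py; python3 -c "
from h import *
go(.522,-.082,.052,-156.1);print(ctrl.get_obs()['tool_pos'])"
```

```text
delta [0.0008, -0.0002, 0.0863] turn 0.06 rows>= 1.7 t 10.1
[ 0.52265542 -0.08147021  0.1037772 ]
```

>>> jog_arm --deltas '[[[0,0,0.03],0],[[0,0,0.05],0],[[0,0,0.065],0],[[0,0,0.075],0],[[0,0,0.082],0],[[0,0,0.085],0],[[0,0,0.085],0],[[0,0,0.085],0]]'

```text
clock: 10.85
tool_pos: [0.5231, -0.0814, 0.0193]
orientation: [-180.0, 0.1, -156.0]
force: [-0.0, -0.1, 1.1]
opening: 0.0878
```

>>> jog_arm --deltas '[[[0,0,0],0],[[0,0,0],0],[[0,0,0],0],[[0,0,0],0],[[0,0,0],0],[[0,0,0],0],[[0,0,0],0],[[0,0,0],0],[[0,0,0],0],[[0,0,0],0]]' --jaw 1

```text
clock: 11.85
tool_pos: [0.5229, -0.0816, 0.0192]
orientation: [-180.0, 0.0, -156.0]
force: [-1.0, -0.5, 4.7]
opening: 0.0448
```

>>> jog_arm --deltas '[[[0,0,0],-5],[[0,0,0],-10],[[0,0,0],-15],[[0,0,0],-20],[[0,0,0],-25],[[0,0,0],-30],[[0,0,0],-35],[[0,0,0],-40],[[0,0,0],-45],[[0,0,0],-50],[[0,0,0],-54],[[0,0,0],-58],[[0,0,0],-60],[[0,0,0],-60.5],[[0,0,0],-60.5],[[0,0,0],-60.5]]'

```text
clock: 13.45
tool_pos: [0.5215, -0.081, 0.0191]
orientation: [179.9, 0.0, -95.6]
force: [-6.3, 5.0, 10.3]
opening: 0.0448
```

```bash
python3 -c "
from h import *
o=ctrl.get_obs();print(o['moment'],o['force'],o['opening'])
c=cam('wrist');im=ctrl.snapshot('wrist')
for d in ctrl.cut_out('cover','wrist')[:1]: print(d['conf'],rect(c,d['mask'],.04))
save('w4',im)"
```

```text
[ 1.85054058  2.45012305 -0.188281  ] [-6.28032093  4.98184482 10.28160225] 0.04484420564698668
0.63 [ 517.2 -134.8  184.7  136.4   -6. ]
```

>>> jog_arm --deltas '[[[0,0,-0.003],-60],[[0,0,-0.008],0],[[0,0,-0.015],0]]'

```text
clock: 13.85
tool_pos: [0.5211, -0.0814, 0.0327]
orientation: [179.8, -0.0, -95.8]
force: [0.1, -0.2, -5.4]
opening: 0.0456
```

Row 1 carried a turn value by mistake; it was undone at once, and the yaw reads -95.8. The cover's weight (5 N) is on the gripper, so I'll keep lifting and check.

>>> jog_arm --deltas '[[[0,0,-0.01],0],[[0,0,-0.02],0],[[0,0,-0.035],0],[[0,0,-0.05],0],[[0,0,-0.065],0],[[0,0,-0.075],0],[[0,0,-0.08],0],[[0,0,-0.08],0]]'

```text
clock: 14.65
tool_pos: [0.5229, -0.0814, 0.1144]
orientation: [-179.9, 0.0, -95.5]
force: [0.5, 0.5, -5.4]
opening: 0.0452
```

```bash
python3 -c "
from h import *
o=ctrl.get_obs();print(o['force'],o['opening'],o['tool_pos'])
save('s4',ctrl.snapshot('side'))
# mat target: cover x axis parallel to mat
go(.497,-.381,.15,-95.6)"
```

```text
[ 0.5452473   0.49387391 -5.37931547] 0.04521952161863439 [ 0.52289694 -0.08144815  0.11442097]
delta [0.3006, -0.0035, -0.0019] turn 0.06 rows>= 6.0 t 14.7
```

View pics/s4.png

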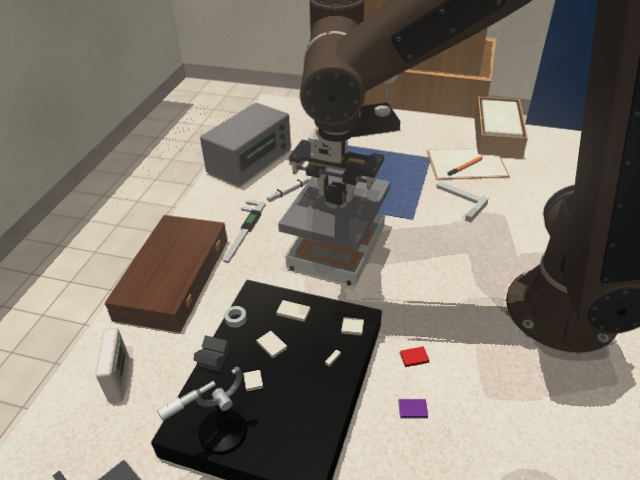

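The side picture shows the cover hanging level above the open tray, with the tray at (335,250) and the five blocks unchanged. I'm taking it to the mat.

>>> jog_arm --deltas '[[[0.02,0,0],0],[[0.06,0,0],0],[[0.1,0,0],0],[[0.14,0,0],0],[[0.18,0,0],0],[[0.22,0,0],0],[[0.26,-0.002,0],0],[[0.29,-0.003,0.02],0],[[0.3,-0.003,0.045],0],[[0.3,-0.003,0.065],0],[[0.3,-0.003,0.08],0],[[0.3,-0.003,0.09],0],[[0.3,-0.003,0.097],0],[[0.3,-0.003,0.101],0],[[0.3,-0.003,0.104],0],[[0.3,-0.003,0.1065],0],[[0.3,-0.003,0.1085],0],[[0.3,-0.003,0.1085],0],[[0.3,-0.003,0.1085],0]]'

```text
clock: 16.6
tool_pos: [0.497, -0.3805, 0.0057]
orientation: [-180.0, -0.0, -95.5]
force: [1.3, 1.0, -3.3]
opening: 0.0453
```

>>> jog_arm --deltas '[[[0,0,0.0008],0],[[0,0,0.0008],0]]'

```text
clock: 16.8
tool_pos: [0.497, -0.3806, 0.0056]
orientation: [-179.9, -0.0, -95.5]
force: [-1.0, 1.2, 3.9]
opening: 0.0457
```

>>> jog_arm --deltas '[[[0,0,0],0],[[0,0,0],0],[[0,0,0],0],[[0,0,0],0],[[0,0,0],0],[[0,0,0],0],[[0,0,-0.01],0],[[0,0,-0.04],0],[[0,0,-0.09],0],[[0,0,-0.14],0],[[0,0,-0.17],0],[[0,0,-0.17],0]]' --jaw -1

```text
clock: 18.0
tool_pos: [0.4993, -0.3821, 0.1813]
orientation: [-179.5, -0.2, -95.5]
force: [0.1, 0.1, -0.5]
opening: 0.0877
```

```bash
python3 -c "
from h import *
for n in ['wrist','side']:
    c=cam(n);save('mat_'+n,ctrl.snapshot(n))
    for q,z in [('cover',.026),('knob',.066),('tray',.036)]:
        for d in ctrl.cut_out(q,n)[:1]: print(n,q,d['conf'],rect(c,d['mask'],z))
# tray look: target .52,-.08 at +0.06 along tool x
go(.52,.0,.20,-96)"
```

```text
wrist knob 0.82 [ 497.9 -384.8   59.2   47.9   -8.9]
wrist tray 0.62 [ 511.5 -215.2  160.9   23.    -1.9]
side cover 0.68 [556.5 169.   64.5  44.   -3.5]
side knob 0.92 [ 495.5 -356.8   87.9   59.8  -77.8]
side tray 0.93 [519.8 -63.2 264.  182.3  83.6]
delta [-0.3807, 0.013, 0.008] turn 0.45 rows>= 7.6 t 18.4
```

Cover down. Next, a close look at the tray.

>>> jog_arm --deltas '[[[-0.05,0,0],0],[[-0.1,0,0],0],[[-0.15,0,0],0],[[-0.2,0,0],0],[[-0.25,0.005,0],0],[[-0.3,0.01,0],0],[[-0.35,0.013,0],0],[[-0.38,0.013,0],0],[[-0.38,0.013,0],0],[[-0.38,0.013,0],0]]'

```text
clock: 19.4
tool_pos: [0.5202, -0.0003, 0.174]
orientation: [179.9, -0.0, -95.4]
force: [-0.2, -0.6, -0.1]
opening: 0.0874
```

```bash
python3 -c "
from h import *
c=cam('wrist');im=ctrl.snapshot('wrist');save('tr',im)
for d in ctrl.cut_out('tray','wrist')[:2]: print(d['conf'],rect(c,d['mask'],.036))
o=ctrl.get_obs();print(o['tool_pos'],o['orientation'],c[2])
np.save('trcam.npy',np.array(c,dtype=object),allow_pickle=True)"
```

```text
0.75 [523.1 -73.5 214.1 173.   83.9]
[ 0.52017605 -0.00151095  0.17409027] [ 1.79955118e+02 -2.49172664e-02 -9.55646875e+01] [ 0.51534616 -0.06888577  0.36775664]
```

View pics/tr.png

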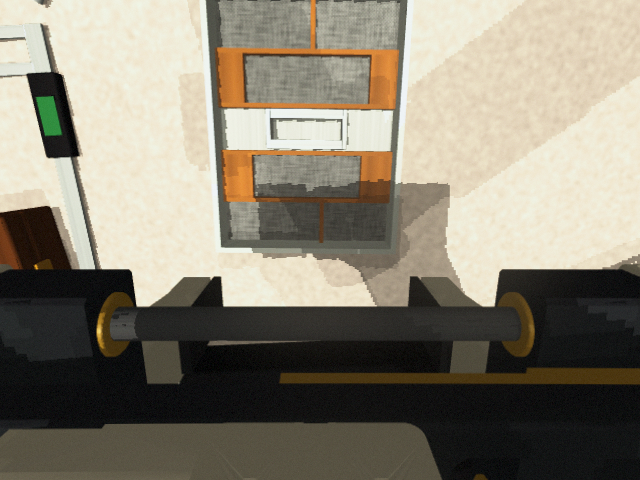

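The tray picture shows two lanes in the top row (-y), split at column 315: 218-312 and 317-400. Below come a long single lane (244-371, row 80), the keeper (row 130), a shorter single lane (253-360, row 177), and a bottom row split at column 321: 228-319 and 323-390. I'll convert these to lane lengths.

Run:
```python
from h import *
c=np.load('trcam.npy',allow_pickle=True)
a=np.radians(-6.1);ex=np.array([np.cos(a),np.sin(a)]);ey=np.array([-np.sin(a),np.cos(a)]);t0=np.array([.522,-.082])
def L(uv,z): 
    w=pix2w(c,uv,z)[:,:2]-t0; return np.round(np.c_[w@ex,w@ey]*1000,1).tolist()
print('wall top corners',L([(219,250),(399,250),(406,0),(203,0)],.036))
print('A div',L([(313,25),(317,25)],.016),'A ends',L([(217,25),(397,25)],.016), 'A low edge',L([(315,49)],.016))
print('B',L([(244,80),(371,80),(310,54),(310,105)],.016))
print('B floor',L([(246,80),(369,80)],.006))
print('C',L([(253,177),(360,177),(310,156),(310,198)],.016))
print('D div',L([(320,222),(324,222)],.016),'ends',L([(224,222),(392,222)],.016),'edge',L([(320,203),(320,242)],.016))
print('keeper',L([(265,130),(348,130),(310,107),(310,150)],.03))
```

```text
wall top corners [[82.7, 113.0], [-89.5, 111.2], [-80.0, -98.4], [83.0, -96.5]]
A div [[-5.3, -85.4], [-8.8, -85.4]] A ends [[77.8, -84.4], [-78.1, -86.1]] A low edge [[-7.2, -66.7]]
B [[56.3, -40.8], [-57.9, -42.0], [-2.9, -62.6], [-3.2, -20.3]]
B floor [[56.3, -42.3], [-57.4, -43.5]]
C [[51.2, 45.4], [-51.7, 44.3], [-3.5, 25.1], [-3.8, 65.1]]
D div [[-13.9, 88.9], [-17.8, 88.9]] ends [[81.5, 89.9], [-85.4, 88.2]] edge [[-13.6, 69.9], [-14.2, 109.6]]
keeper [[36.7, 2.4], [-37.5, 1.6], [-3.4, -17.4], [-3.6, 19.3]]
```

Lane map from measured lengths: 114 (lane60) and 103 (lane50) in the inner rows, 84 (lane30) at top left, 94 (lane40) at bottom left and 64 (lane10) at bottom right. Lane20 stays empty. Next is an overview of the blocks from the wrist.

```bash
cat >> h.py <<'E'
TC=np.array([.5212,-.0804]); TA=np.radians(-6.1)
EX=np.array([np.cos(TA),np.sin(TA)]); EY=np.array([-np.sin(TA),np.cos(TA)])
LANE={60:(0,-.043),50:(0,.043),30:(.039,-.0885),40:(.034,.0885),10:(-.049,.0885)}
def lane(L): return TC+LANE[L][0]*EX+LANE[L][1]*EY
def blocks():
    c=cam('wrist'); im=ctrl.snapshot('wrist').copy(); im[262:]=0
    for s,r in whites(c,im,.069):
        if 28<r[2]<66 and 8<r[3]<38: print(s,r)
    return im
E
python3 -c "
from h import *
go(.50,.33,.24,-96)
for L in LANE: print(L,lane(L).round(4))"
```

```text
delta [-0.328, 0.0523, -0.0315] turn 0.44 rows>= 6.7 t 19.5
60 [ 0.5166 -0.1232]
50 [ 0.5258 -0.0376]
30 [ 0.5506 -0.1725]
40 [0.5644 0.004 ]
10 [0.4819 0.0128]
```

>>> jog_arm --deltas '[[[-0.328,0.052,-0.031],0],[[-0.328,0.052,-0.031],0],[[-0.328,0.052,-0.031],0],[[-0.328,0.052,-0.031],0],[[-0.328,0.052,-0.031],0],[[-0.328,0.052,-0.031],0],[[-0.328,0.052,-0.031],0],[[-0.328,0.052,-0.031],0],[[-0.328,0.052,-0.031],0],[[-0.328,0.052,-0.031],0]]'

```text
clock: 20.5
tool_pos: [0.5007, 0.3291, 0.2051]
orientation: [180.0, -0.0, -95.6]
force: [0.0, -0.2, -0.6]
opening: 0.0874
```

```bash
python3 -c "
from h import *
save('bl',blocks())
go(.541,.201,.12,-93.6);go(.541,.201,.062,-93.6)"
```

```text
[374, 45, 53, 55, 2142] [418.9 211.7  39.5  34.9   6.1]
[214, 52, 75, 48, 3232] [543.2 201.8  60.   34.9  -3.6]
[217, 157, 66, 49, 1571] [558.6 292.9  49.8  34.7 -33.4]
delta [0.1233, -0.0527, 0.1198] turn -2.05 rows>= 3.6 t 20.6
delta [0.1233, -0.0528, 0.1778] turn -2.05 rows>= 4.5 t 20.6
```

View pics/bl.png

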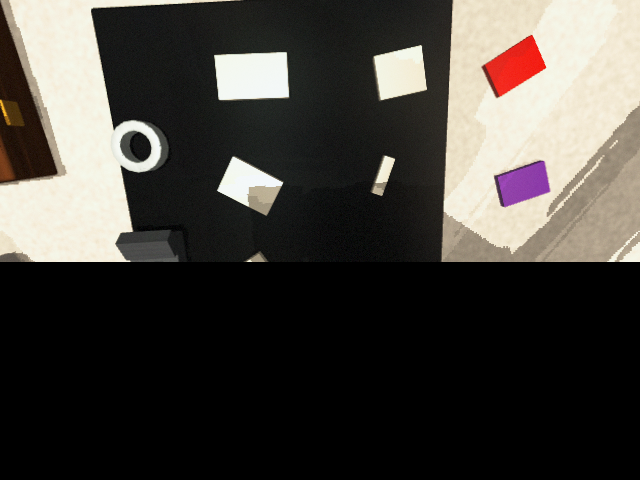

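The picture confirms white 60 (252,76), 40 (400,72), 50 (250,186), 10 (383,175) and the edge of 30 (257,257). The red (515,66) and purple (522,183) pieces are off the plate and get left. I'm picking block60 first.

>>> jog_arm --deltas '[[[0.05,-0.022,0],-1],[[0.09,-0.04,0.02],-2],[[0.1225,-0.0545,0.05],-2],[[0.1225,-0.0545,0.085],-2],[[0.1225,-0.0545,0.12],-2],[[0.1225,-0.0545,0.145],-2],[[0.1225,-0.0545,0.163],-2],[[0.1225,-0.0545,0.173],-2],[[0.1225,-0.0545,0.177],-2],[[0.1225,-0.0545,0.177],-2],[[0.1225,-0.0545,0.177],-2]]'

```text
clock: 21.65
tool_pos: [0.5434, 0.2036, 0.0295]
orientation: [-179.9, 0.1, -93.5]
force: [0.2, 0.3, 0.6]
opening: 0.0875
```

>>> jog_arm --deltas '[[[0,0,0],0],[[0,0,0],0],[[0,0,0],0],[[0,0,0],0],[[0,0,0],0],[[0,0,0],0],[[0,0,0],0],[[0,0,-0.02],0],[[0,0,-0.05],0],[[0,0,-0.08],0],[[0,0,-0.08],0]]' --jaw 1

```text
clock: 22.75
tool_pos: [0.5452, 0.2047, 0.1126]
orientation: [-179.7, 0.2, -93.5]
force: [-0.6, -0.0, -0.6]
opening: 0.0592
```

```bash
python3 -c "
from h import *
print(ctrl.get_obs()['opening'])
x,y=lane(60)
go(x,y,.11,-96.1);go(x,y,.0085,-96.1)"
```

```text
0.05923081608046943
delta [0.3292, 0.0087, 0.0358] turn 2.6 rows>= 6.6 t 22.8
delta [0.3295, 0.0092, 0.1373] turn 2.6 rows>= 7.1 t 22.8
```

>>> jog_arm --deltas '[[[0.04,0,0],1],[[0.09,0.003,0],2],[[0.14,0.005,0],2.6],[[0.19,0.007,0],2.6],[[0.24,0.009,0],2.6],[[0.29,0.009,0.01],2.6],[[0.315,0.009,0.03],2.6],[[0.329,0.009,0.05],2.6],[[0.329,0.009,0.07],2.6],[[0.329,0.009,0.08],2.6],[[0.329,0.009,0.08],2.6],[[0.329,0.009,0.08],2.6]]'

```text
clock: 23.95
tool_pos: [0.5137, -0.1241, 0.0287]
orientation: [180.0, -0.0, -96.1]
force: [0.7, -1.0, -0.4]
opening: 0.0592
```

```bash
python3 -c "
from h import *
x,y=lane(60)
go(x,y,.0085,-96.1)
c=cam('wrist');save('p60',ctrl.snapshot('wrist'))"
```

```text
delta [-0.0012, -0.0028, 0.0547] turn 0.0 rows>= 1.1 t 23.9
```

>>> jog_arm --deltas '[[[-0.001,-0.003,0.01],0],[[-0.001,-0.003,0.02],0],[[-0.001,-0.003,0.03],0],[[-0.001,-0.003,0.038],0],[[-0.001,-0.003,0.044],0],[[-0.001,-0.003,0.048],0],[[-0.001,-0.003,0.051],0],[[-0.001,-0.003,0.053],0],[[-0.001,-0.003,0.053],0],[[-0.001,-0.003,0.053],0]]'

```text
clock: 25.0
tool_pos: [0.5167, -0.1237, -0.0243]
orientation: [-180.0, 0.0, -96.1]
force: [0.1, -0.6, -0.9]
opening: 0.0593
```

>>> jog_arm --deltas '[[[0,0,0.0007],0],[[0,0,0.0014],0],[[0,0,0.0014],0]]'

```text
clock: 25.3
tool_pos: [0.5168, -0.1237, -0.0254]
orientation: [-180.0, 0.0, -96.1]
force: [-0.6, 1.0, 4.8]
opening: 0.0591
```

>>> jog_arm --deltas '[[[0,0,0],0],[[0,0,0],0],[[0,0,0],0],[[0,0,-0.003],0],[[0,0,-0.01],0],[[0,0,-0.03],0],[[0,0,-0.07],0],[[0,0,-0.12],0],[[0,0,-0.17],0],[[0,0,-0.2],0],[[0,0,-0.2],0],[[0,0,-0.2],0]]' --jaw -0.52

```text
clock: 26.5
tool_pos: [0.5167, -0.1236, 0.1752]
orientation: [-179.9, 0.0, -96.2]
force: [0.3, -0.3, 0.5]
opening: 0.0667
```

```bash
python3 -c "
from h import *
print(ctrl.get_obs()['opening'])
im=ctrl.snapshot('wrist');save('after60',im)
go(.545,.36,.21,-96)"
```

```text
0.06671691686697176
delta [-0.484, 0.023, -0.0013] turn -0.16 rows>= 9.7 t 26.6
```

>>> jog_arm --deltas '[[[-0.484,0.023,0],0],[[-0.484,0.023,0],0],[[-0.484,0.023,0],0],[[-0.484,0.023,0],0],[[-0.484,0.023,0],0],[[-0.484,0.023,0],0],[[-0.484,0.023,0],0],[[-0.484,0.023,0],0],[[-0.484,0.023,0],0],[[-0.484,0.023,0],0],[[-0.484,0.023,0],0],[[-0.484,0.023,0],0],[[-0.484,0.023,0],0]]' --jaw -0.41

```text
clock: 27.85
tool_pos: [0.545, 0.3588, 0.1729]
orientation: [179.9, -0.1, -96.2]
force: [-0.1, -0.3, -0.0]
opening: 0.0619
```

```bash
python3 -c "
from h import *
save('b50',blocks())
go(.5586,.2929,.0625,-123.4)"
```

```text
[439, 0, 59, 45, 2152] [418.6 214.3  39.8  29.4   6.2]
[254, 114, 75, 68, 2811] [558.6 293.1  49.9  34.7 -33.4]
[444, 148, 26, 41, 466] [427.6 324.1  33.2   9.2  67.1]
delta [0.0638, -0.0205, 0.1455] turn 27.21 rows>= 3.2 t 27.9
```

Block10 has shifted about 30 mm, to (428,324), so that's the knock the task mentioned. Picking block50 now.

>>> jog_arm --deltas '[[[0.02,-0.007,0.01],7],[[0.04,-0.014,0.03],14],[[0.0635,-0.0205,0.05],21],[[0.0635,-0.0205,0.07],27.2],[[0.0635,-0.0205,0.09],27.2],[[0.0635,-0.0205,0.11],27.2],[[0.0635,-0.0205,0.125],27.2],[[0.0635,-0.0205,0.137],27.2],[[0.0635,-0.0205,0.143],27.2],[[0.0635,-0.0205,0.145],27.2],[[0.0635,-0.0205,0.145],27.2],[[0.0635,-0.0205,0.145],27.2]]'

```text
clock: 29.1
tool_pos: [0.5595, 0.2949, 0.0299]
orientation: [-180.0, 0.1, -123.3]
force: [-0.2, -0.4, 0.2]
opening: 0.0616
```

>>> jog_arm --deltas '[[[0,0,0],0],[[0,0,0],0],[[0,0,0],0],[[0,0,0],0],[[0,0,0],0],[[0,0,-0.02],0],[[0,0,-0.05],0],[[0,0,-0.08],0],[[0,0,-0.09],0],[[0,0,-0.09],0],[[0,0,-0.09],0]]' --jaw 1

```text
clock: 30.2
tool_pos: [0.5583, 0.2942, 0.1178]
orientation: [179.9, -0.1, -123.4]
force: [-0.2, -0.2, -1.4]
opening: 0.049
```

```bash
python3 -c "
from h import *
print(ctrl.get_obs()['opening'])
x,y=lane(50)
go(x,y,.06,-96.1)"
```

```text
0.049005018820005776
delta [0.2949, -0.1554, 0.0925] turn -27.27 rows>= 6.9 t 30.2
```

>>> jog_arm --deltas '[[[0.035,-0.018,0],-4],[[0.08,-0.042,0],-9],[[0.12,-0.063,0],-14],[[0.16,-0.084,0],-19],[[0.2,-0.105,0],-24],[[0.24,-0.126,0],-27.3],[[0.275,-0.145,0.01],-27.3],[[0.295,-0.1555,0.03],-27.3],[[0.295,-0.1555,0.06],-27.3],[[0.295,-0.1555,0.08],-27.3],[[0.295,-0.1555,0.092],-27.3],[[0.295,-0.1555,0.092],-27.3],[[0.295,-0.1555,0.092],-27.3]]'

```text
clock: 31.5
tool_pos: [0.5268, -0.0372, 0.027]
orientation: [180.0, -0.0, -96.0]
force: [-0.0, 0.8, -0.9]
opening: 0.0494
```

```bash
python3 -c "
from h import *
x,y=lane(50)
go(x,y,.0095,-96.1)"
```

```text
delta [0.0005, 0.001, 0.052] turn 0.09 rows>= 1.0 t 31.5
```

>>> jog_arm --deltas '[[[0.0005,0.001,0.01],0],[[0.0005,0.001,0.02],0],[[0.0005,0.001,0.03],0],[[0.0005,0.001,0.038],0],[[0.0005,0.001,0.044],0],[[0.0005,0.001,0.048],0],[[0.0005,0.001,0.0505],0],[[0.0005,0.001,0.0515],0],[[0.0005,0.001,0.052],0],[[0.0005,0.001,0.0525],0],[[0.0005,0.001,0.0525],0]]'

```text
clock: 32.6
tool_pos: [0.5257, -0.0377, -0.0246]
orientation: [-180.0, 0.0, -96.0]
force: [-3.6, 0.6, 6.7]
opening: 0.0492
```

>>> jog_arm --deltas '[[[0,0,0],0],[[0,0,0],0],[[0,0,0],0],[[0,0,-0.003],0],[[0,0,-0.01],0],[[0,0,-0.03],0],[[0,0,-0.07],0],[[0,0,-0.12],0],[[-0.03,0.01,-0.16],0],[[-0.07,0.025,-0.18],0],[[-0.12,0.04,-0.18],0],[[-0.415,0.14,-0.19],0],[[-0.415,0.14,-0.19],0],[[-0.415,0.14,-0.19],0],[[-0.415,0.14,-0.19],0],[[-0.415,0.14,-0.19],0],[[-0.415,0.14,-0.19],0],[[-0.415,0.14,-0.19],0],[[-0.415,0.14,-0.19],0],[[-0.415,0.14,-0.19],0]]' --jaw -0.295

```text
clock: 34.6
tool_pos: [0.43, 0.3892, 0.1646]
orientation: [180.0, -0.0, -96.0]
force: [-0.4, -0.1, 0.6]
opening: 0.0567
```

```bash
python3 -c "
from h import *
print(ctrl.get_obs()['opening'])
save('b40',blocks())
go(.4186,.2117,.0625,-83.9);go(.428,.324,.0625,-113)"
```

```text
0.05670722600551524
[0, 45, 20, 59, 692] [642.3 251.5  40.2  13.5  70.8]
[299, 124, 25, 47, 601] [427.7 324.4  34.6  10.   67.1]
[127, 207, 55, 53, 1496] [564.1 379.   34.8  29.9 -61.6]
delta [0.1772, -0.0072, 0.1367] turn -12.17 rows>= 4.5 t 34.6
delta [0.0646, -0.0047, 0.1367] turn 16.93 rows>= 3.0 t 34.6
```

Block10 is in clear view, so I'm taking it next.

>>> jog_arm --deltas '[[[0.02,-0.001,0.01],5],[[0.04,-0.003,0.03],10],[[0.065,-0.0045,0.05],16.9],[[0.065,-0.0045,0.075],16.9],[[0.065,-0.0045,0.1],16.9],[[0.065,-0.0045,0.118],16.9],[[0.065,-0.0045,0.13],16.9],[[0.065,-0.0045,0.135],16.9],[[0.065,-0.0045,0.1365],16.9],[[0.065,-0.0045,0.1365],16.9],[[0.065,-0.0045,0.1365],16.9]]'

```text
clock: 35.75
tool_pos: [0.4283, 0.3251, 0.0289]
orientation: [-180.0, 0.1, -112.9]
force: [1.0, 0.2, 0.5]
opening: 0.0566
```

>>> jog_arm --deltas '[[[0,0,0],0],[[0,0,0],0],[[0,0,0],0],[[0,0,0],0],[[0,0,0],0],[[0,0,0],0],[[0,0,0],0],[[0,0,0],0],[[0,0,-0.02],0],[[0,0,-0.05],0],[[0,0,-0.08],0],[[0,0,-0.09],0],[[0,0,-0.09],0],[[0,0,-0.09],0]]' --jaw 1

```text
clock: 37.15
tool_pos: [0.4274, 0.3242, 0.1172]
orientation: [180.0, -0.0, -113.0]
force: [0.1, -0.7, -0.3]
opening: 0.0094
```

```bash
python3 -c "
from h import *
print(ctrl.get_obs()['opening'])
x,y=lane(10)
go(x,y,.06,-96.1)"
```

```text
0.009358404762035326
delta [0.2654, -0.1717, 0.0918] turn -16.86 rows>= 6.6 t 37.1
```

>>> jog_arm --deltas '[[[0.03,-0.02,0],-3],[[0.07,-0.045,0],-8],[[0.11,-0.071,0],-13],[[0.15,-0.097,0],-16.9],[[0.19,-0.123,0],-16.9],[[0.23,-0.149,0],-16.9],[[0.255,-0.165,0.01],-16.9],[[0.2655,-0.1715,0.03],-16.9],[[0.2655,-0.1715,0.06],-16.9],[[0.2655,-0.1715,0.08],-16.9],[[0.2655,-0.1715,0.092],-16.9],[[0.2655,-0.1715,0.092],-16.9],[[0.2655,-0.1715,0.092],-16.9]]'

```text
clock: 38.45
tool_pos: [0.4816, 0.013, 0.0253]
orientation: [179.9, -0.1, -96.0]
force: [0.5, 0.0, 0.4]
opening: 0.0095
```

```bash
python3 -c "
from h import *
x,y=lane(10)
go(x,y,.0095,-96.1)"
```

```text
delta [0.0001, -0.0004, 0.0503] turn 0.06 rows>= 1.0 t 38.5
```

>>> jog_arm --deltas '[[[0,-0.0005,0.01],0],[[0,-0.0005,0.02],0],[[0,-0.0005,0.03],0],[[0,-0.0005,0.038],0],[[0,-0.0005,0.044],0],[[0,-0.0005,0.047],0],[[0,-0.0005,0.049],0],[[0,-0.0005,0.05],0],[[0,-0.0005,0.0507],0],[[0,-0.0005,0.0512],0],[[0,-0.0005,0.0512],0]]'

```text
clock: 39.55
tool_pos: [0.4829, 0.0132, -0.025]
orientation: [-180.0, 0.0, -96.0]
force: [0.6, -0.2, 0.3]
opening: 0.0093
```

>>> jog_arm --deltas '[[[0,0,0.0005],0],[[0,0,0.001],0],[[0,0,0.001],0]]'

```text
clock: 39.85
tool_pos: [0.4828, 0.0133, -0.026]
orientation: [-180.0, 0.0, -96.0]
force: [-0.4, 0.1, 2.0]
opening: 0.0094
```

>>> jog_arm --deltas '[[[0,0,0],0],[[0,0,0],0],[[0,0,0],0],[[0,0,-0.003],0],[[0,0,-0.01],0],[[0,0,-0.03],0],[[0,0,-0.07],0],[[0,0,-0.12],0],[[-0.03,0.01,-0.16],0],[[-0.07,0.02,-0.18],0],[[-0.266,0.071,-0.19],0],[[-0.266,0.071,-0.19],0],[[-0.266,0.071,-0.19],0],[[-0.266,0.071,-0.19],0],[[-0.266,0.071,-0.19],0],[[-0.266,0.071,-0.19],0],[[-0.266,0.071,-0.19],0]]' --jaw 0.61

```text
clock: 41.55
tool_pos: [0.4399, 0.2844, 0.1639]
orientation: [180.0, -0.0, -96.0]
force: [0.5, -0.3, 0.2]
opening: 0.0165
```

```bash
python3 -c "
from h import *
print(ctrl.get_obs()['opening'])
save('b40b',blocks())
go(.4186,.2117,.0625,-83.9)"
```

```text
0.01649789004098088
[305, 106, 59, 57, 2457] [419.  211.7  40.   34.6   6.3]
delta [0.0743, 0.0137, 0.136] turn -12.19 rows>= 3.1 t 41.6
```

>>> jog_arm --deltas '[[[0.02,0.003,0],-4],[[0.04,0.007,0.01],-8],[[0.074,0.0135,0.02],-12.2],[[0.074,0.0135,0.03],-12.2],[[0.074,0.0135,0.04],-12.2],[[0.074,0.0135,0.06],-12.2],[[0.074,0.0135,0.08],-12.2],[[0.074,0.0135,0.1],-12.2],[[0.074,0.0135,0.118],-12.2],[[0.074,0.0135,0.129],-12.2],[[0.074,0.0135,0.134],-12.2],[[0.074,0.0135,0.136],-12.2],[[0.074,0.0135,0.136],-12.2],[[0.074,0.0135,0.136],-12.2]]' --jaw -0.6

```text
clock: 43.0
tool_pos: [0.4194, 0.2135, 0.0285]
orientation: [-179.9, 0.0, -83.8]
force: [-0.1, 0.4, -0.1]
opening: 0.0705
```

>>> jog_arm --deltas '[[[0,0,0],0],[[0,0,0],0],[[0,0,0],0],[[0,0,0],0],[[0,0,0],0],[[0,0,0],0],[[0,0,0],0],[[0,0,-0.02],0],[[0,0,-0.05],0],[[0,0,-0.08],0],[[0,0,-0.09],0],[[0,0,-0.09],0],[[0,0,-0.09],0]]' --jaw 1

```text
clock: 44.3
tool_pos: [0.4184, 0.2127, 0.1169]
orientation: [179.9, -0.0, -83.9]
force: [-0.8, 0.2, -1.2]
opening: 0.0395
```

```bash
python3 -c "
from h import *
print(ctrl.get_obs()['opening'])
x,y=lane(40)
go(x,y,.06,-96.1)"
```

```text
0.03946436783561687
delta [0.2231, -0.123, 0.0914] turn 12.23 rows>= 5.4 t 44.3
```

>>> jog_arm --deltas '[[[0.03,-0.016,0],3],[[0.07,-0.038,0],7],[[0.11,-0.06,0],12.2],[[0.15,-0.082,0],12.2],[[0.19,-0.104,0],12.2],[[0.215,-0.118,0.01],12.2],[[0.223,-0.123,0.03],12.2],[[0.223,-0.123,0.06],12.2],[[0.223,-0.123,0.08],12.2],[[0.223,-0.123,0.092],12.2],[[0.223,-0.123,0.092],12.2],[[0.223,-0.123,0.092],12.2]]'

```text
clock: 45.5
tool_pos: [0.5652, 0.0046, 0.0258]
orientation: [180.0, -0.0, -96.0]
force: [1.2, 0.4, -0.8]
opening: 0.0395
```

```bash
python3 -c "
from h import *
x,y=lane(40)
go(x,y,.009,-96.1)"
```

```text
delta [0.0007, 0.0007, 0.0513] turn 0.09 rows>= 1.0 t 45.5
```

>>> jog_arm --deltas '[[[0.0005,0.0005,0.01],0],[[0.0005,0.0005,0.02],0],[[0.0005,0.0005,0.03],0],[[0.0005,0.0005,0.038],0],[[0.0005,0.0005,0.044],0],[[0.0005,0.0005,0.047],0],[[0.0005,0.0005,0.049],0],[[0.0005,0.0005,0.05],0],[[0.0005,0.0005,0.0508],0],[[0.0005,0.0005,0.0514],0],[[0.0005,0.0005,0.0514],0]]'

```text
clock: 46.6
tool_pos: [0.5647, 0.0041, -0.0254]
orientation: [-180.0, 0.0, -96.0]
force: [-1.1, -0.6, -0.4]
opening: 0.0392
```

>>> jog_arm --deltas '[[[0,0,0.0005],0],[[0,0,0.001],0],[[0,0,0.001],0]]'

```text
clock: 46.9
tool_pos: [0.5647, 0.0041, -0.026]
orientation: [-180.0, 0.0, -96.0]
force: [-0.8, 0.3, 4.2]
opening: 0.0392
```

>>> jog_arm --deltas '[[[0,0,0],0],[[0,0,0],0],[[0,0,0],0],[[0,0,-0.003],0],[[0,0,-0.01],0],[[0,0,-0.03],0],[[0,0,-0.07],0],[[0,0,-0.12],0],[[-0.03,0.003,-0.15],-4],[[-0.07,0.007,-0.16],-10],[[-0.373,0.04,-0.16],-18],[[-0.373,0.04,-0.16],-26],[[-0.373,0.04,-0.16],-34.4],[[-0.373,0.04,-0.16],-34.4],[[-0.373,0.04,-0.16],-34.4],[[-0.373,0.04,-0.16],-34.4],[[-0.373,0.04,-0.16],-34.4],[[-0.373,0.04,-0.16],-34.4],[[-0.373,0.04,-0.16],-34.4],[[-0.373,0.04,-0.16],-34.4]]' --jaw -0.07

```text
clock: 48.9
tool_pos: [0.5643, 0.3779, 0.1339]
orientation: [-180.0, 0.0, -61.7]
force: [1.0, -0.1, 0.1]
opening: 0.0469
```

```bash
python3 -c "
from h import *
print(ctrl.get_obs()['opening'])
c=cam('scene');im=ctrl.snapshot('scene')
for s,r in whites(c,im,.069):
    if abs(r[2])<80 and 350<r[0]<620 and r[1]>100: print(s,r)
c=cam('side');im2=ctrl.snapshot('side')
for s,r in whites(c,im2,.069):
    if abs(r[2])<80 and 350<r[0]<620 and r[1]>100: print(s,r)
save('b30',np.hstack([cv2.resize(im[150:300,400:600],None,fx=2,fy=3),cv2.resize(im2[250:450,150:350],None,fx=2,fy=2.25)]))
go(.5641,.379,.0625,-61.6)"
```

```text
0.04686930715115971
[577, 180, 31, 9, 125] [378.  732.3  77.   31.1  49.8]
[573, 187, 22, 11, 160] [417.  666.7  59.3  52.2  81.5]
[213, 389, 17, 17, 148] [605.7 428.5  35.1  17.5 -39.3]
delta [-0.001, -0.0002, 0.106] turn -0.12 rows>= 2.1 t 49.0
```

View pics/b30.png

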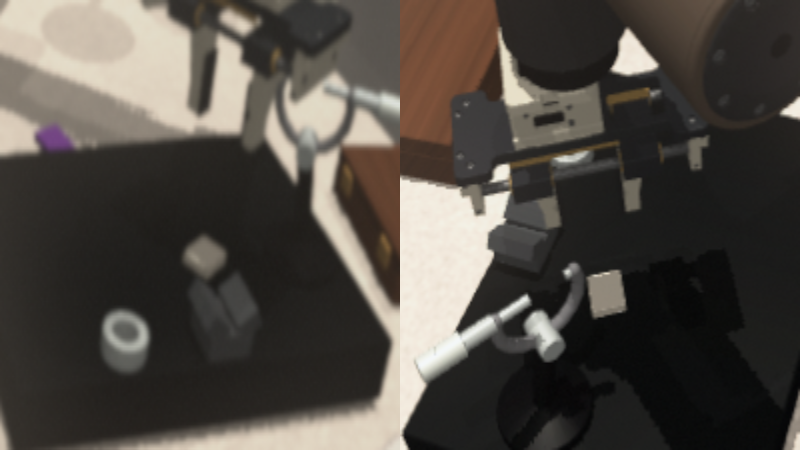

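The picture shows block30 shaded but unmoved, at side pixel (253,380). My triangulation of the micrometer gives the gripper body about 29 mm of clearance, so I'm descending.

>>> jog_arm --deltas '[[[-0.001,0,0.02],0],[[-0.001,0,0.04],0],[[-0.001,0,0.06],0],[[-0.001,0,0.078],0],[[-0.001,0,0.092],0],[[-0.001,0,0.1],0],[[-0.001,0,0.104],0],[[-0.001,0,0.106],0],[[-0.001,0,0.106],0],[[-0.001,0,0.106],0]]'

```text
clock: 50.0
tool_pos: [0.564, 0.3804, 0.0282]
orientation: [-179.9, 0.0, -61.6]
force: [0.5, 0.7, 0.3]
opening: 0.0469
```

>>> jog_arm --deltas '[[[0,0,0],0],[[0,0,0],0],[[0,0,0],0],[[0,0,0],0],[[0,0,0],0],[[0,0,0],0],[[0,0,-0.02],0],[[0,0,-0.05],0],[[0,0,-0.08],0],[[0,0,-0.09],0],[[0,0,-0.09],0],[[0,0,-0.09],0]]' --jaw 1

```text
clock: 51.2
tool_pos: [0.563, 0.3797, 0.1163]
orientation: [179.9, 0.0, -61.7]
force: [-0.2, -0.5, -1.1]
opening: 0.0295
```

```bash
python3 -c "
from h import *
print(ctrl.get_obs()['opening'])
x,y=lane(30)
go(x,y,.06,-96.1)"
```

```text
0.029507390486313845
delta [0.4802, 0.273, 0.0911] turn 34.44 rows>= 11.2 t 51.2
```

>>> jog_arm --deltas '[[[0.03,0.017,0],2],[[0.07,0.04,0],6],[[0.11,0.0625,0],12],[[0.15,0.0853,0],18],[[0.19,0.108,0],24],[[0.23,0.131,0],30],[[0.27,0.1535,0],34.4],[[0.31,0.176,0],34.4],[[0.35,0.199,0],34.4],[[0.39,0.222,0],34.4],[[0.43,0.2445,0],34.4],[[0.465,0.264,0.01],34.4],[[0.48,0.273,0.03],34.4],[[0.48,0.273,0.06],34.4],[[0.48,0.273,0.08],34.4],[[0.48,0.273,0.0915],34.4],[[0.48,0.273,0.0915],34.4],[[0.48,0.273,0.0915],34.4]]'

```text
clock: 53.0
tool_pos: [0.5515, -0.1718, 0.026]
orientation: [180.0, -0.0, -96.0]
force: [-0.5, 0.1, -0.2]
opening: 0.0297
```

```bash
python3 -c "
from h import *
x,y=lane(30)
go(x,y,.009,-96.1)"
```

```text
delta [0.0008, 0.0008, 0.0515] turn 0.09 rows>= 1.0 t 53.0
```

>>> jog_arm --deltas '[[[0.0005,0.0005,0.01],0],[[0.0005,0.0005,0.02],0],[[0.0005,0.0005,0.03],0],[[0.0005,0.0005,0.038],0],[[0.0005,0.0005,0.044],0],[[0.0005,0.0005,0.047],0],[[0.0005,0.0005,0.049],0],[[0.0005,0.0005,0.05],0],[[0.0005,0.0005,0.051],0],[[0.0005,0.0005,0.052],0],[[0.0005,0.0005,0.052],0]]'

```text
clock: 54.1
tool_pos: [0.5509, -0.1724, -0.0259]
orientation: [-180.0, 0.0, -96.0]
force: [0.3, -0.1, -0.9]
opening: 0.0298
```

>>> jog_arm --deltas '[[[0,0,0.0005],0],[[0,0,0.001],0],[[0,0,0.001],0]]'

```text
clock: 54.4
tool_pos: [0.551, -0.1724, -0.0263]
orientation: [-180.0, -0.0, -96.0]
force: [-2.9, 1.3, 5.6]
opening: 0.0294
```

>>> jog_arm --deltas '[[[0,0,0],0],[[0,0,0],0],[[0,0,0],0],[[0,0,-0.003],0],[[0,0,-0.01],0],[[0,0,-0.03],0],[[0,0,-0.07],0],[[0,0,-0.12],0],[[-0.03,0.01,-0.16],0],[[-0.08,0.02,-0.19],0],[[-0.12,0.035,-0.215],0],[[-0.167,0.049,-0.215],0],[[-0.167,0.049,-0.215],0],[[-0.167,0.049,-0.215],0],[[-0.167,0.049,-0.215],0]]' --jaw 0.136

```text
clock: 55.9
tool_pos: [0.5195, -0.0015, 0.1881]
orientation: [180.0, -0.0, -96.0]
force: [0.2, -1.3, 0.4]
opening: 0.0383
```

Run:
```python
from h import *
o=ctrl.get_obs();print(o['opening'])
c=cam('wrist');im=ctrl.snapshot('wrist').copy();save('tr2',im)
t=im.copy();t[262:]=0
for s,r in whites(c,t,.015,170):
    d=r[:2]/1000-TC; print(s,r,'tray-local',(d@EX*1000).round(1),(d@EY*1000).round(1))
```

```text
0.03830888635636104
[244, 8, 35, 44, 1460] [ 552.4 -172.7   34.7   30.2   84. ] tray-local 40.8 -88.5
[272, 62, 65, 40, 2568] [ 518.3 -125.4   60.    33.8   -6.1] tray-local 1.9 -45.1
[226, 112, 162, 40, 5898] [520.9 -80.5 155.5  36.3  -6.1] tray-local -0.3 -0.1
[280, 157, 51, 34, 1426] [527.2 -40.7  50.2  32.6  -6.1] tray-local 1.7 40.1
[252, 204, 10, 33, 257] [582.1   1.2  33.8   9.   83.9] tray-local 51.9 87.6
```

View pics/tr2.png

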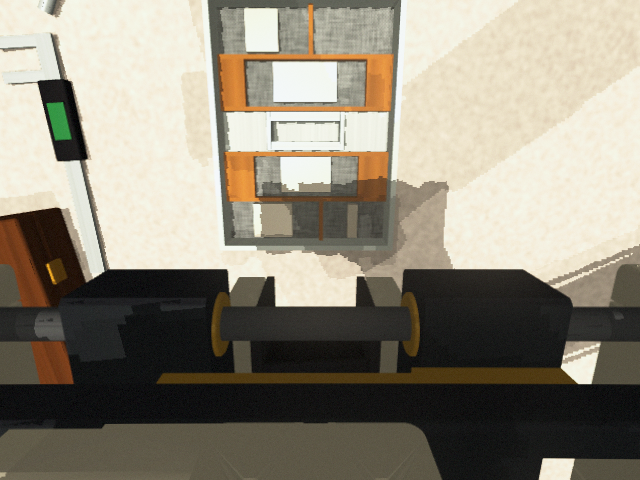

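All five blocks lie flat in their lanes: 30 (261,30), 60 (305,82), 50 (305,174), and in shadow 40 (272,220) and 10 (352,220). Lane20 is empty. Now I'll fetch the cover from the pose where I let it go.

```bash
python3 -c "
from h import *
go(.497,-.3806,.12,-95.5);go(.497,-.3806,.040,-95.5)"
```

```text
delta [0.3788, -0.0177, 0.1024] turn -0.57 rows>= 7.9 t 56.0
delta [0.3788, -0.0177, 0.1824] turn -0.57 rows>= 8.4 t 56.0
```

>>> jog_arm --deltas '[[[0.04,-0.002,0],0],[[0.09,-0.004,0],0],[[0.14,-0.006,0],0],[[0.19,-0.009,0],0],[[0.24,-0.012,0],-0.5],[[0.29,-0.015,0],-0.5],[[0.305,-0.018,0],-0.5],[[0.305,-0.018,0],-0.5],[[0.305,-0.018,0],-0.5],[[0.305,-0.018,0],-0.5]]' --jaw -1

```text
clock: 56.95
tool_pos: [0.5053, -0.3059, 0.1878]
orientation: [180.0, 0.0, -95.5]
force: [-0.3, 0.5, -0.5]
opening: 0.0876
```

```bash
python3 -c "
from h import *
c=cam('wrist');im=ctrl.snapshot('wrist');save('cv',im)
for q,z in [('cover',.026),('knob',.066)]:
    for d in ctrl.cut_out(q,'wrist')[:1]: print(q,d['conf'],rect(c,d['mask'],z))
go(.497,-.3806,.040,-95.5)"
```

```text
cover 0.84 [ 498.8 -377.1  232.1  185.4   83.7]
knob 0.84 [ 498.1 -381.3   58.6   43.4   -9.1]
delta [0.0757, 0.0016, 0.1827] turn 0.04 rows>= 4.0 t 57.1
```

>>> jog_arm --deltas '[[[0.03,0.001,0.03],0],[[0.0755,0.001,0.06],0],[[0.0755,0.001,0.09],0],[[0.0755,0.001,0.115],0],[[0.0755,0.001,0.14],0],[[0.0755,0.001,0.16],0.5],[[0.0755,0.001,0.173],0.5],[[0.0755,0.001,0.18],0.5],[[0.0755,0.001,0.1825],0.5],[[0.0755,0.001,0.1825],0.5],[[0.0755,0.001,0.1825],0.5]]'

```text
clock: 58.2
tool_pos: [0.4979, -0.3817, 0.0065]
orientation: [-179.9, -0.0, -96.0]
force: [0.0, 0.4, 1.1]
opening: 0.0875
```

>>> jog_arm --deltas '[[[0,0,0],0],[[0,0,0],0],[[0,0,0],0],[[0,0,0],0],[[0,0,0],0],[[0,0,0],0],[[0,0,0],0],[[0,0,0],0],[[0,0,0],0]]' --jaw 1

```text
clock: 59.1
tool_pos: [0.4971, -0.3815, 0.006]
orientation: [-180.0, -0.0, -96.0]
force: [-1.6, 0.1, 5.2]
opening: 0.0453
```

>>> jog_arm --deltas '[[[0,0,-0.005],0],[[0,0,-0.015],0],[[0,0,-0.03],0],[[0,0,-0.05],0],[[0,0,-0.07],0],[[0,0,-0.09],0],[[0,0,-0.105],0],[[0,0,-0.11],0],[[0,0,-0.11],0]]'

```text
clock: 60.0
tool_pos: [0.4974, -0.3814, 0.1161]
orientation: [-179.9, -0.0, -96.0]
force: [0.7, -0.4, -5.4]
opening: 0.0447
```

```bash
python3 -c "
from h import *
o=ctrl.get_obs();print(o['opening'],o['force'],o['tool_pos'],o['orientation'])
go(.5215,-.081,.15,-96)"
```

```text
0.04468639264039306 [ 0.66572506 -0.44181094 -5.40353912] [ 0.49735049 -0.3813556   0.11606564] [-1.79938617e+02 -5.34131913e-04 -9.60483358e+01]
delta [-0.3012, 0.0076, 0.0006] turn -0.05 rows>= 6.0 t 60.0
```

>>> jog_arm --deltas '[[[-0.02,0.001,0],0],[[-0.06,0.002,0],0],[[-0.1,0.003,0],0],[[-0.14,0.004,0],0],[[-0.18,0.005,0],0],[[-0.22,0.006,0],0],[[-0.26,0.007,0],0],[[-0.29,0.0075,0],0],[[-0.301,0.0075,0],0],[[-0.301,0.0075,0],0],[[-0.301,0.0075,0],0],[[-0.301,0.0075,0],0]]'

```text
clock: 61.2
tool_pos: [0.521, -0.0821, 0.115]
orientation: [179.9, -0.0, -96.1]
force: [0.2, -0.3, -5.3]
opening: 0.0453
```

```bash
python3 -c "
from h import *
o=ctrl.get_obs();print(o['tool_pos'],o['orientation'])
for n,z in [('side',.136),('scene',.136),('wrist',.136)]:
    c=cam(n);im=ctrl.snapshot(n);save('ov_'+n,im)
    for d in ctrl.cut_out('cover',n)[:1]: print(n,d['conf'],rect(c,d['mask'],z))
    for d in ctrl.cut_out('tray',n)[:1]: print(n,'tray',d['conf'],rect(c,d['mask'],.036))
im=cv2.imread('pics/ov_wrist.png')[:280];s=cv2.imread('pics/ov_side.png')[120:300,250:420]
cv2.imwrite('pics/ov.png',np.vstack([im,cv2.resize(s,(302,320)) if 0 else cv2.copyMakeBorder(cv2.resize(s,(302,320)),0,0,0,338,cv2.BORDER_CONSTANT)]))
go(.5215,-.081,.15,-96)"
```

```text
[ 0.52098669 -0.08212122  0.11498838] [ 1.79946681e+02 -1.58047765e-02 -9.60981890e+01]
side 0.73 [521.7 -67.1 265.9 193.6  83.6]
side tray 0.61 [520.9 -60.7 265.6 183.6  84.6]
scene 0.74 [536.1 -86.8 241.2 222.3  83.5]
scene tray 0.68 [575.2 -89.1 228.8 146.7  83.9]
wrist 0.71 [ 516.9 -134.6  182.9  134.9   -6.7]
delta [-0.0005, -0.0001, -0.0] turn -0.07 rows>= 0.0 t 61.6
```

View pics/ov.png

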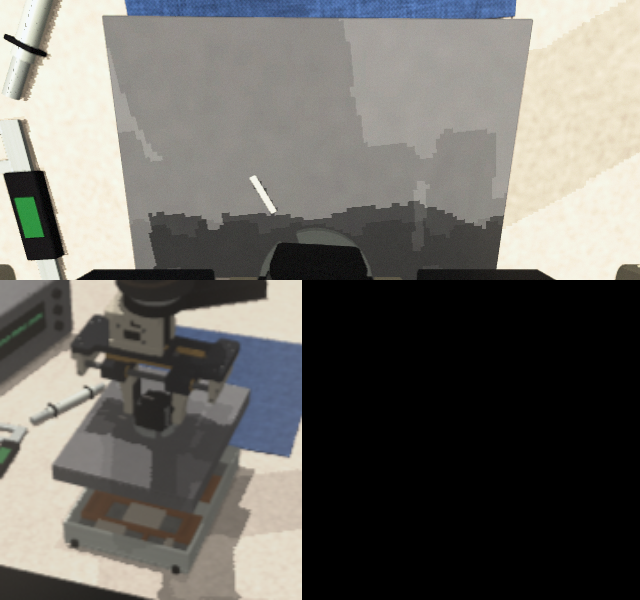

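The cover hangs level and square over the tray (about -6.5° against -6.1°). I'm lowering it slowly.

>>> jog_arm --deltas '[[[0,0,0.02],-0.4],[[0,0,0.04],-0.4],[[0,0,0.055],-0.4],[[0,0,0.064],-0.4],[[0,0,0.069],-0.4],[[0,0,0.072],-0.4],[[0,0,0.075],-0.4],[[0,0,0.078],-0.4],[[0,0,0.08],-0.4],[[0,0,0.08],-0.4]]'

```text
clock: 62.65
tool_pos: [0.5214, -0.0813, 0.0354]
orientation: [180.0, -0.0, -95.6]
force: [0.5, 0.5, -5.8]
opening: 0.0453
```

Entered freely, with the weight unchanged. On to home.

>>> jog_arm --deltas '[[[0,0,0.004],0],[[0,0,0.008],0],[[0,0,0.011],0],[[0,0,0.013],0],[[0,0,0.0145],0],[[0,0,0.0155],0],[[0,0,0.0155],0],[[0,0,0.0155],0]]'

```text
clock: 63.45
tool_pos: [0.5214, -0.0813, 0.0201]
orientation: [-180.0, 0.0, -95.6]
force: [-0.8, -0.5, -3.2]
opening: 0.0448
```

>>> jog_arm --deltas '[[[0,0,0.0006],0],[[0,0,0.0008],0],[[0,0,0.0008],5],[[0,0,0.0008],10],[[0,0,0.0008],15],[[0,0,0.0008],20],[[0,0,0.0008],25],[[0,0,0.0008],30],[[0,0,0.0008],35],[[0,0,0.0008],40],[[0,0,0.0008],45],[[0,0,0.0008],50],[[0,0,0.0008],54],[[0,0,0.0008],58],[[0,0,0.0008],60],[[0,0,0.0008],61],[[0,0,0.0008],61],[[0,0,0.0008],61]]'

```text
clock: 65.25
tool_pos: [0.5227, -0.0814, 0.0199]
orientation: [-179.9, 0.1, -156.5]
force: [1.0, -2.2, 5.6]
opening: 0.0452
```

```bash
python3 -c "
from h import *
o=ctrl.get_obs();print(o['moment'],o['force'],o['orientation'])"
```

```text
[-0.97663063 -0.46117525  0.49199135] [ 0.96245676 -2.24368555  5.56287059] [-1.79935078e+02  1.09413583e-01 -1.56545151e+02]
```

>>> jog_arm --deltas '[[[0,0,0],0],[[0,0,0],0],[[0,0,0],0],[[0,0,0],0],[[0,0,0],0],[[0,0,0],0],[[0,0,0],0],[[0,0,-0.01],0],[[0,0,-0.04],0],[[0,0,-0.09],0],[[-0.03,0,-0.14],0],[[-0.07,0,-0.18],0],[[-0.07,0,-0.18],0],[[-0.07,0,-0.18],0],[[-0.07,0,-0.18],0]]' --jaw -1

```text
clock: 66.75
tool_pos: [0.5848, -0.0535, 0.1988]
orientation: [180.0, -0.0, -156.6]
force: [-0.7, 0.3, 0.1]
opening: 0.0877
```

```bash
python3 -c "
from h import *
c=cam('wrist');im=ctrl.snapshot('wrist')
for q,z in [('cover',.04),('knob',.08)]:
    for d in ctrl.cut_out(q,'wrist')[:1]: print(q,d['conf'],rect(c,d['mask'],z))
k=w2pix(c,[.522,-.081,.075])[0].astype(int);print(k)
s=ctrl.snapshot('side')
save('fin',np.hstack([cv2.resize(im[k[1]-60:k[1]+60,k[0]-60:k[0]+60],(400,400),interpolation=cv2.INTER_CUBIC),cv2.resize(s[180:300,270:390],(400,400),interpolation=cv2.INTER_CUBIC)]))"
```

```text
cover 0.61 [522.  -81.2 240.  184.7  82.5]
knob 0.59 [522.5 -80.8  59.3  44.2 -66.7]
[314 141]
```

View pics/fin.png

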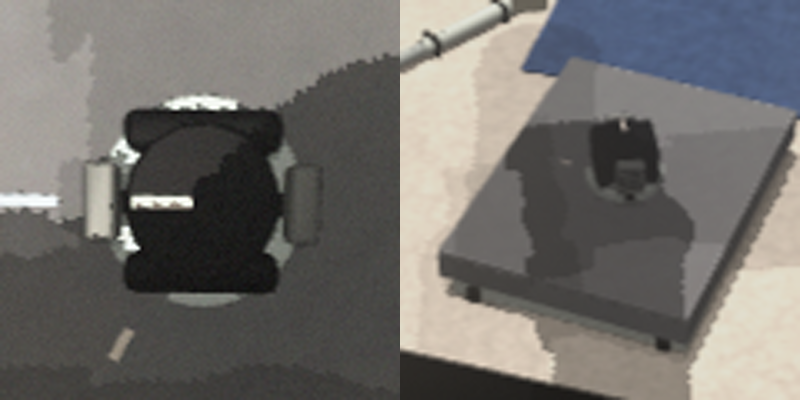

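The pointer lines up with the locked mark (57,200). Both tabs stand out (100,200) and (303,200), 59 mm over the faces. The cover sits flush and centred, so I'm handing in.

```bash
python3 -c "
from plant import ctrl
print(ctrl.close_job())"
```

```text
the job is handed in; nothing more can be done
None
```

I packed all five blocks present (10, 30, 40, 50 and 60) in their own lanes, then put the cover back home and locked it. There is no block20, so its lane stays empty. I handed the job in at about 67 s; it reports no verdict.

**Last checks**
- **Blocks:** the wrist picture taken before covering showed all five flat in the right lanes. The tool felt contact with the floor at each placing, before letting go.
- **Cover:** it measures 240 x 185 mm at (522, -81) mm, about 1 mm from the tray centre. The knob pointer is on its locked mark, and both tabs are out at 59 mm over the faces.
- **Bystanders:** I saw no sign of any being touched, but I didn't measure them again at the end.

**What disagreed or went wrong**
- **Fingertip height:** the true fingertips sit about 34.5 mm above the reported TCP. My first squeeze closed in the air above the knob. I measured the offset by touching the knob top with about 17 N, then used it for every move after that.
- **Mistyped turn:** one row of the cover lift carried a turn I didn't intend, pushing against the knob's released stop. The next row undid it, with no visible effect.
- **Cover angle:** the final picture gives -7.5°, against -6.1° for the tray. This is about the size of the skirt's play plus measuring error.
- **Block10:** it was knocked about 30 mm aside during the run, and I found it again before picking it.

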